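Lock the sprung test probe and switch the converter on

ROBOT

A 7-joint arm with a two-finger parallel gripper is mounted at the origin on the work surface. World frame = base frame: x ahead of the robot, y to its left, z up, the work surface at z = 0. Lengths are in m, angles in rad, forces in N, time in s.
With the tool pointing down it reaches from about 0.4 to 0.875 m from the base axis. Payload 4.4 kg.
Tool frame: the origin (TCP) lies at the very end of the fingers, on their centre line; the grasp point (between the pads) lies 19 mm behind it; z points along the fingers, x is the direction in which the jaws open and shut, and the axes are right-handed (so a half turn about z gives the same grasp; the last joint's range is limited). The gripper opens to 85 mm and grips with 20 to 120 N. Pads are 22 mm wide; open, the fingers measure 114 mm over their backs; the gripper's body (76 mm by 85 mm) begins 54 mm behind the grasp point. The pads swing forward as they close: fully open they stand 13 mm farther back than shut.
Start: joints at [-0.066, 0.628, 0.038, 1.517, -0.027, 0.996, -0.02], TCP at [0.65, 0, 0.231] pointing down, gripper open.
Joint ranges: [-3.06, 3.06], [-0.37, 2.12], [-1.25, 1.32], [0.18, 2.47], [-1.1, 4.24], [0.23, 1.98], [-2.94, 2.94]. Speed limits (rad/s): [2.57, 2.57, 3.14, 3.14, 3.14, 3.14, 3.14].

INTERFACE

Orientations are given as a unit quaternion [x, y, z, w].
In Python, from bench import env gives the robot as it stands.
- The arm moves only by the tool apply_moves, never from a script. Its argument "plan" is a list of rows, each an object with "linear": the shift along the tool's x, y, z normalised to -1 to 1, where 1 is 200 mm, a list of three; "turn": the turn, a rotation vector about the tool's x, y, z normalised to -1 to 1, where 1 is 2 rad, a list of three. In form: [{"linear": [dx, dy, dz], "turn": [ax, ay, az]}, ...]. A call has 1 to 20 rows; each row is the pose to reach, as a shift and turn from the pose commanded when the call began, along the tool's axes at that moment; what a row does not reach only later rows make up. A row lasts 1/10 s, in which the tool goes at most 50 mm and 8.59 degrees, less where a joint would pass 70% of its speed; a pose out of reach is approached as far as the arm can. A call with a number of a shift or a turn outside -1 to 1 is refused whole. A call with a gripper value outside its range is refused whole. "jaw" is the gripper's target within -1 to 1 (shut at 1, half-way at 0, fully open at -1), set as the call begins (left out, the last holds). The fingers move at their own pace and stop on an object; the grip force is fixed at half the most. Time passes only in rows, so rows that repeat a pose let the fingers close. It gives the time, the measured TCP pose, the force and the opening at its end, in the units of the state.
- env.state(): the state, without advancing time (a new reading comes with each control period).
- env.get_image(name): name is "scene" or "side" or "wrist"; returns the picture (400x640x3 uint8, red, green, blue); there is no depth.
- env.camera_model(name): a dict with "intrinsics" (3x3 intrinsics, pixels), "distortion" ([k1, k2, p1, p2, k3] as OpenCV has them; the pictures are not rectified), "xyz" and "orientation" of the camera in the world. Camera axes: x right, y down, z forward; pixel columns grow to the right and rows downward; lengths in m; the calibration is good to about 2 mm. A picture is of the moment at which its call begins: read the wrist's pose just before it. camera_model takes no time and is no camera call; for the wrist camera it gives the pose at the moment of the call.
- env.finish_job(): hands the job in, once; it reports no verdict.
The state is a dict: "clock": time; "joint_pos": joint angles; "dq": joint speeds; "joint_efforts": joint torques, N m; "tcp_pos": TCP position; "eef_rot": TCP orientation; "force": force on the tool from outside, world axes, zero at the start; "moment": the same for the moment, N m; "grip_width": finger opening in m.
Only numpy, scipy, OpenCV 4.12 (cv2) and the standard library are available. Lean on these libraries where they do the work, as an engineer would, in place of code of your own. Each camera call takes 0.05 s, during which the arm holds its last target.

TASK

The converter on the test rig is to be earth-tested: push the rig's sloping spring-loaded probe in by its bar handle until it bottoms, turn the handle clockwise to its stop and let go, so that the cross pin stays caught in its notch and the probe no longer springs back; do not force the probe once it has bottomed. Then, with the probe holding by itself, switch the converter on by pressing the raised half of its rocker fully down. Leave the other things on the bench where they are.

Things in the scene. Friction and masses are not known exactly. Their poses are not given: they have to be found in the camera images.
- probe_grip (a point): Centre of the probe's black bar handle, on the probe's axis. z points out along the axis, leaning 35 deg from vertical to the robot side of the rig. x runs along the bar (46 mm), y across it (14 mm thick), 26 mm tall along z: grip across y, the tool coming along -z. Moves and turns with the handle. 44 mm of bare stem with spring coils (21 mm wide) lie between the bar and the cross pin.
- probe_press (a joint): Push-in along -z of probe_grip, m; 0 = out. Spring: 5 N plus 0.12 N per mm; throws it out if let go. The catch is set differently each time: the pin bottoms (firm stop; never over 80 N) somewhere 26 to 46 mm in. It turns under the catch's lip only in the last 4 mm before that stop. Past the lip and let go, it rises 9 mm into the notch and stays (17 to 37 mm in).
- probe_turn (a joint): Handle turn, rad, positive clockwise seen from the handle end looking down the stem (about -z of probe_grip); 0 = rest. A weak spring (0.03 to 0.08 N m) turns it slowly back. When bottomed, the pin clears the lip at about 1.0 rad and meets an end stop at about 1.24; in the notch it rests near 1.0. Turned less, it springs back.
- cross_pin: Steel cross pin through the probe's stem, 48 mm long, 6 mm thick, 57 mm below probe_grip; its ends go down through the gaps of the steel catch ring (58 mm across) and under its lips. Origin at its centre, x along the pin, z out along the stem.
- rocker_press (a point): Where to press the grey rocker (46 x 24 mm, black bezel) on the converter's level top: on the raised half's surface, 16 mm from the pivot. The raised half is the one towards the rig's front. y lies along the pivot; x level, along the rocker, from the raised half to the other (when off). Fully pressed this point is 5 mm lower. Takes about 2 N.
- rocker (a joint): Rocker angle, rad: 0 = off (front half raised), 0.35 = fully on (front half level). Stays where it is left.
- rig: Fixed test rig: plate 220 x 250 x 10 mm, on it a cream converter 110 x 210 x 80 mm (top 90 mm above the bench); the probe slopes over its +y half, the rocker is on its -y half. Origin on the bench; -x is its front, towards the robot; z up. At rest probe_grip is at (-0.077, 0.05, 0.243), rocker_press at (0.036, -0.055, 0.106) in this frame.
- jar_mid (a point): Bystander: small clear jar, 38 mm across, 55 mm tall, standing on the rig's base plate. Point at its middle, half-way up. Leave it alone.
- adapter_mid (a point): Bystander: small white plug box 50 x 60 x 34 mm. Point at its middle, half-way up. Leave it alone.
- tape_mid (a point): Bystander: cardboard tape core, 90 mm across, 24 mm tall. Point at its middle, half-way up. Leave it alone.
- driver_mid (a point): Bystander: screwdriver lying down. Point at its middle, half-way up. Leave it alone.
- spanner_mid (a point): Bystander: spanner lying down. Point at its middle, half-way up. Leave it alone.
- can_mid (a point): Bystander: plain aluminium can, 52 mm across, 110 mm tall. Point at its middle, half-way up. Leave it alone.

How it is judged:
On the way, in this order (a step that is already met when the one before it is completed fails the run):
1. the probe is caught in its notch and holds by itself, released, with the rocker still off (value of joint probe_press above 0.013 m and value of joint probe_turn above 0.85 rad and contact force between the fingers and anything else below 0.5 N and value of joint rocker below 0.15 rad), for 0.3 s.
2. the rocker is pressed on (value of joint rocker above 0.27 rad), for 0.2 s.
At the end, for the whole second after the job is handed in: the probe stays in the notch by itself (pushed in more than 13 mm, handle turned more than 0.85 rad, at rest) and the rocker is on (more than 0.27 rad) (value of joint probe_press above 0.013 m and value of joint probe_turn above 0.85 rad and value of joint rocker above 0.27 rad and velocity of joint probe_press between -0.01 and 0.01 m/s); the robot touches nothing.
It fails at once if the cross pin is forced against the catch with more than 80 N (contact force between cross_pin and anything else above 80 N).
It fails at once if a bystander is moved by more than 30 mm (distance of any of jar_mid, adapter_mid, tape_mid, driver_mid, spanner_mid, can_mid from where it was at the start of the episode above 0.03 m).
It also fails if it takes over 48 s, if anything falls off the work surface, if the arm or the gripper's body presses on something with over 40 N, if the wrist force passes 120 N, or if a joint passes its speed limit or range.

## Working session

There is one attempt and no reset: what is moved stays moved. The work goes in short steps, Python scripts to look and compute and a tool call to move; the robot and the scene stay as the last step left them, time stands still between calls to the robot, and variables do not carry over. Pictures are saved under pics/ and viewed, and the job is handed in when it is done.

Besides the shell and the picture viewer there is one more tool, called after "Request:" as name(argument=value, ...), one argument or row to a line, values as JSON. apply_moves: Moves the arm, as the interface text tells. Scaled input: -1 to 1 covers 200 mm each way for a shift and 2 rad each way for a turn. Its arguments: {"type":"object","properties":{"plan":{"type":"array","items":{"type":"object","properties":{"linear":{"type":"array","items":{"type":"number","minimum":-1,"maximum":1}},"turn":{"type":"array","items":{"type":"number","minimum":-1,"maximum":1}}}}},"jaw":{"type":"number"}},"required":["plan"]}

```bash
ls; mkdir -p pics
python3 - <<'E'
from bench import env
import cv2
s=env.state();print(s)
for n in ["scene","side","wrist"]:
    m=env.camera_model(n);print(n,m)
    cv2.imwrite(f"pics/{n}0.png",env.get_image(n)[:,:,::-1])
E
```

```text
pics
{'clock': 0.0, 'joint_pos': array([-0.06581023,  0.62935199,  0.03838295,  1.51838462, -0.02701865,
        0.99628963, -0.02001356]), 'dq': array([ 1.59132485e-03, -8.91058190e-04,  3.84691446e-04,  1.82250047e-03,
        3.76780534e-05, -1.11668450e-03, -4.41185209e-04]), 'joint_efforts': array([-1.11932164e-03, -5.63405585e+01,  1.22606792e+00, -1.93450052e+01,
        1.09587883e-02,  1.05136272e-02, -8.84369996e-06]), 'tcp_pos': array([6.49366874e-01, 7.52173818e-05, 2.30378887e-01]), 'eef_rot': array([ 9.99999540e-01,  1.69367224e-05, -9.58995464e-04, -1.21469577e-05]), 'force': array([-0.11141246,  0.27433841,  1.10861598]), 'moment': array([ 0.03010169, -0.00890202,  0.01678472]), 'grip_width': 0.08536411237570246}
scene {'intrinsics': array([[400.45417399,   0.        , 324.71913137],
       [  0.        , 400.45417399, 197.08908279],
       [  0.        ,   0.        ,   1.        ]]), 'distortion': array([-0.04770052,  0.        ,  0.        ,  0.        ,  0.        ]), 'xyz': array([1.07196634, 0.08746231, 1.02329385]), 'orientation': array([ 0.63543084,  0.7194471 , -0.21278441, -0.18260971])}
side {'intrinsics': array([[435.30232065,   0.        , 315.19563146],
       [  0.        , 435.30232065, 197.57679151],
       [  0.        ,   0.        ,   1.        ]]), 'distortion': array([-0.03638534,  0.        ,  0.        ,  0.        ,  0.        ]), 'xyz': array([0.22824828, 0.82693458, 0.77335376]), 'orientation': array([-0.15495013,  0.87299085, -0.45522574,  0.08152889])}
wrist {'intrinsics': array([[287.40094838,   0.        , 324.0078073 ],
       [  0.        , 287.40094838, 199.16061862],
       [  0.        ,   0.        ,   1.        ]]), 'distortion': array([-0.00663966,  0.        ,  0.        ,  0.        ,  0.        ]), 'xyz': array([0.64978998, 0.07600149, 0.3739109 ]), 'orientation': array([ 9.88366696e-01, -1.08529168e-04, -1.09140837e-03,  1.52085738e-01])}
```

View pics/scene0.png

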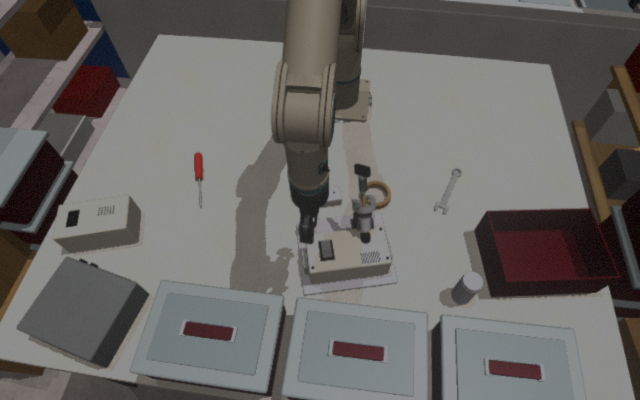

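View pics/side0.png

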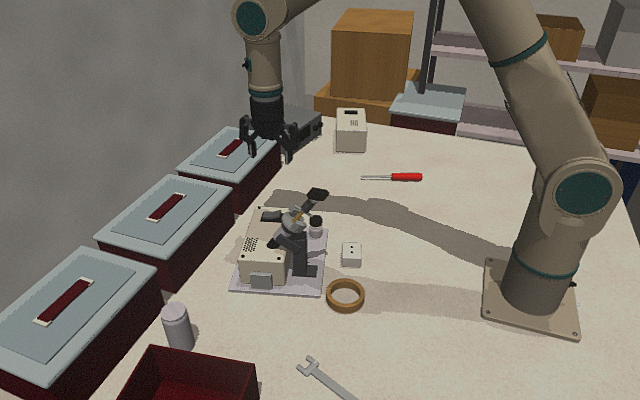

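View pics/wrist0.png

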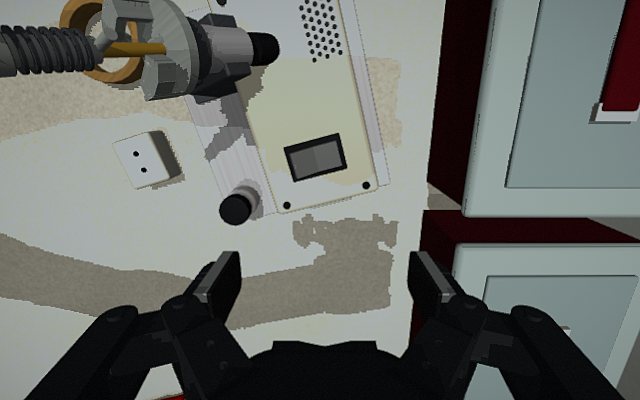

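The wrist view shows the rocker at (315,157), the jar at (238,207) and the converter's -y edge. The stem with its handle runs off the left side. I'll enlarge the rig in the other two views.

Run:
```python
import cv2
a=cv2.imread("pics/scene0.png")[150:300,280:410];cv2.imwrite("pics/scene0c.png",cv2.resize(a,None,fx=4,fy=4,interpolation=cv2.INTER_CUBIC))
a=cv2.imread("pics/side0.png")[175:305,220:380];cv2.imwrite("pics/side0c.png",cv2.resize(a,None,fx=4.5,fy=4.5,interpolation=cv2.INTER_CUBIC))
```

```text
(no output)
```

View pics/scene0c.png

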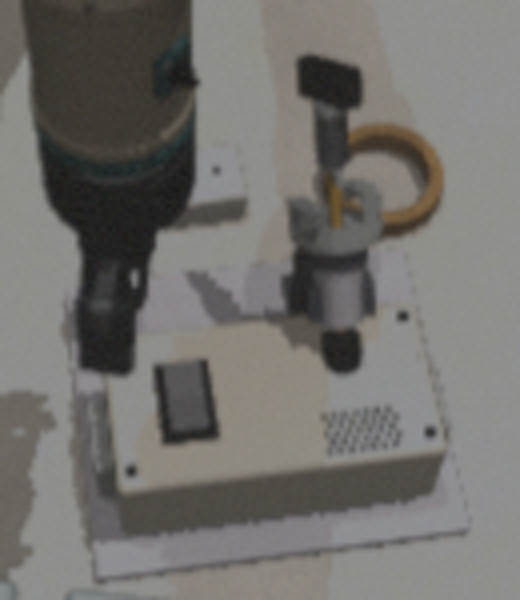

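View pics/side0c.png

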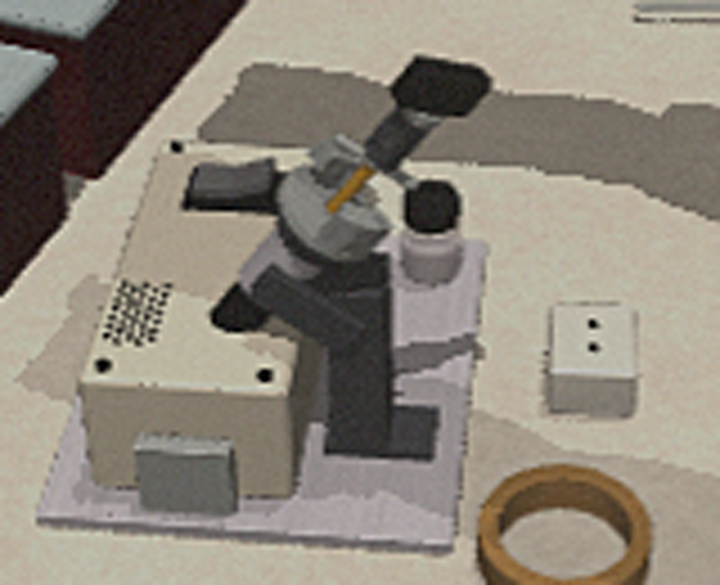

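```bash
cat > h.py <<'E'
from bench import env
import numpy as np, cv2
from scipy.spatial.transform import Rotation as R
from scipy.optimize import least_squares
def proj(m,P):
    Rc=R.from_quat(m['orientation']).as_matrix(); Pc=(np.atleast_2d(P)-m['xyz'])@Rc
    return cv2.projectPoints(Pc.reshape(-1,1,3),np.zeros(3),np.zeros(3),m['intrinsics'],m['distortion'])[0].reshape(-1,2)
def rig2w(p,P):
    c,s=np.cos(p[2]),np.sin(p[2]); P=np.atleast_2d(P)
    return P@np.array([[c,s,0],[-s,c,0],[0,0,1]])+[p[0],p[1],0]
E
python3 - <<'E'
from h import *
g=(-.077,.05,.243); r=(.036,-.055,.106)
S=lambda c,q:(280+c/4-.4,150+q/4-.4); D=lambda c,q:(220+c/4.5-.4,175+q/4.5-.4)
obs=[('scene',(.11,-.125,.01),S(98,577)),('scene',(.11,.125,.01),S(467,526)),('scene',(-.11,.125,.01),S(402,250)),
('side',(.11,.125,.01),D(38,518)),('side',(-.11,.125,.01),D(453,540)),('side',(-.11,-.125,.01),D(487,242)),
('scene',g,S(330,82)),('side',g,D(440,88)),('wrist',r,(300,159)),('scene',r,S(183,383))]
M={n:env.camera_model(n) for n in('scene','side','wrist')}
f=lambda p:np.concatenate([proj(M[n],rig2w(p,P))[0]-o for n,P,o in obs])
s=least_squares(f,[.75,0,0],loss='soft_l1');print(s.x,f(s.x).reshape(-1,2).round(1))
np.save('rig.npy',s.x)
print(rig2w(s.x,[g,r,(-.05,-.1,.03)]))
E
```

```text
[0.588858   0.07427121 0.25379522] [[-0.2 -2.9]
 [ 1.1 -2.1]
 [ 0.7 -3.5]
 [ 2.6 -0.8]
 [ 3.2  1.3]
 [ 3.1 -0.1]
 [ 1.6  3.9]
 [-5.2 -0.2]
 [11.4  0.9]
 [ 1.2  1.1]]
[[ 0.50177061  0.10333642  0.243     ]
 [ 0.63751416  0.03007191  0.106     ]
 [ 0.56556761 -0.03507941  0.03      ]]
```

```bash
python3 - <<'E'
from h import *
g=(-.077,.05,.243); r=(.036,-.055,.106)
S=lambda c,q:(280+c/4-.4,150+q/4-.4); D=lambda c,q:(220+c/4.5-.4,175+q/4.5-.4)
M={n:env.camera_model(n) for n in('scene','side','wrist')}
obs=[('scene',(.11,-.125,.01),S(98,577)),('scene',(.11,.125,.01),S(467,526)),('scene',(-.11,.125,.01),S(402,250)),
('side',(.11,.125,.01),D(38,518)),('side',(-.11,.125,.01),D(453,540)),('side',(-.11,-.125,.01),D(487,242))]
obs2=[('scene',g,S(330,82)),('side',g,D(440,88)),('wrist',r,(298,159)),('scene',r,S(183,380))]
def f(p):
    return np.concatenate([proj(M[n],rig2w(p,np.array(P)+[p[3],p[4],0]))[0]-o for n,P,o in obs]+[proj(M[n],rig2w(p,P))[0]-o for n,P,o in obs2])
s=least_squares(f,[.6,0.07,.25,0,0],loss='soft_l1');print(s.x,f(s.x).reshape(-1,2).round(1))
# triangulate grip
t=least_squares(lambda X:np.concatenate([proj(M['scene'],X)[0]-S(330,82),proj(M['side'],X)[0]-D(440,88)]),[.5,.1,.24]);print(t.x,t.fun)
t=least_squares(lambda X:np.concatenate([proj(M['wrist'],np.r_[X,.106])[0]-(298,159)]),[.6,.03]);print(t.x)
t=least_squares(lambda X:np.concatenate([proj(M['scene'],np.r_[X,.106])[0]-S(183,380)]),[.6,.03]);print(t.x)
E
python3 - <<'E'
import cv2
a=cv2.imread("pics/wrist0.png")[0:240,0:400];cv2.imwrite("pics/w0c.png",cv2.resize(a,None,fx=2,fy=2))
E
```

```text
[ 0.57667357  0.07390028  0.26272936  0.01966882 -0.00462446] [[-0.1  0.4]
 [ 1.4  0.3]
 [ 0.3 -1.4]
 [-0.1 -1.2]
 [ 0.4  0.2]
 [-0.1 -0.9]
 [ 1.5 -0.3]
 [ 0.4  0.7]
 [ 0.8  0.9]
 [ 1.8 -2.4]]
[0.49093382 0.09906617 0.2426777 ] [ 0.10833475  0.18675725  0.1571293  -0.11144413]
[0.62495287 0.03096548]
[0.63282875 0.02631312]
```

View pics/w0c.png

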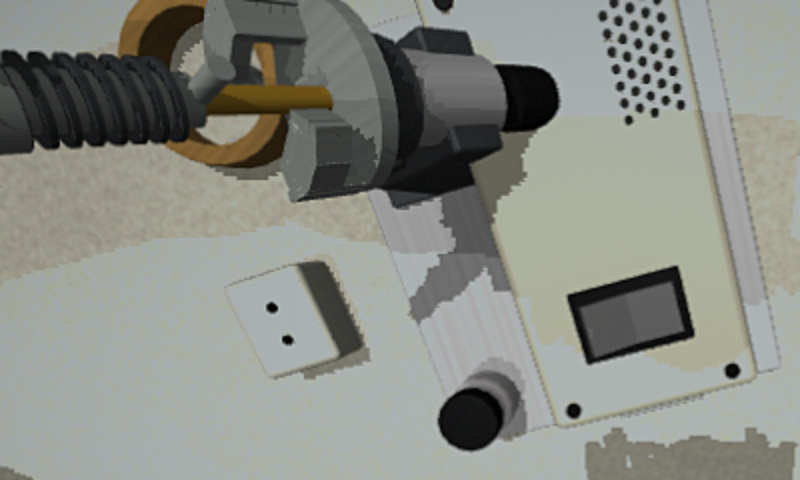

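```bash
cat >> h.py <<'E'
YAW=0.2627; G0=np.array([.4909,.0991,.243])
zr=np.array([-np.sin(np.radians(35)),0,np.cos(np.radians(35))])
Rz=R.from_euler('z',YAW).as_matrix()
ZG=Rz@zr
def Rg(phi): # probe frame: x along rig y turned by phi about -z
    x=Rz@np.array([0,1,0.]); B=np.c_[x,np.cross(ZG,x),ZG]
    return B@R.from_euler('z',-phi).as_matrix()
def Rt(phi): # tool: x = -y_g, z=-z_g
    B=Rg(phi); return np.c_[-B[:,1],-B[:,0],-B[:,2]]
def moveto(P,Rm,s=None):
    s=s or env.state(); R0=R.from_quat(s['eef_rot'])
    return R0.inv().apply(np.array(P)-s['tcp_pos'])/.2,(R0.inv()*R.from_matrix(Rm)).as_rotvec()/2
E
python3 - <<'E'
from h import *
M={n:env.camera_model(n) for n in('scene','side')}
c=np.array([[x,y,z] for x in(-.023,.023) for y in(-.007,.007) for z in(-.013,.013)])
for n,o,k in(('scene',(280,150),(6,0,35,300,440)),('side',(220,175),None)):
    im=cv2.imread(f'pics/{n}0.png')
    out=[]
    for phi in(-.9,-.6,-.3,0,.3,.6):
        P=proj(M[n],G0+c@Rg(phi).T)
        ctr=proj(M[n],G0)[0]; A=np.array([[6,0,-6*(ctr[0]-20)],[0,6,-6*(ctr[1]-20)]])
        a=cv2.warpAffine(im,A,(240,240),flags=cv2.INTER_CUBIC)
        h=cv2.convexHull(((P-ctr+20)*6).astype(np.int32));cv2.polylines(a,[h],True,(0,0,255),1)
        cv2.putText(a,str(phi),(5,230),0,.6,(255,0,0),2);out.append(a)
    cv2.imwrite(f'pics/bar_{n}.png',np.vstack([np.hstack(out[:3]),np.hstack(out[3:])]))
print(moveto(G0+.08*ZG,Rt(0)))
E
```

```text
(array([-1.01534668, -0.43571938, -0.38811076]), array([ 0.04003215,  0.30434467, -0.12724966]))
```

View pics/bar_scene.png

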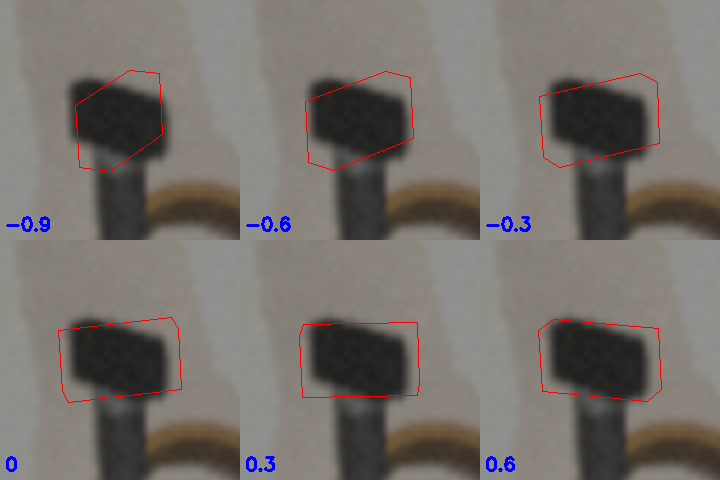

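View pics/bar_side.png

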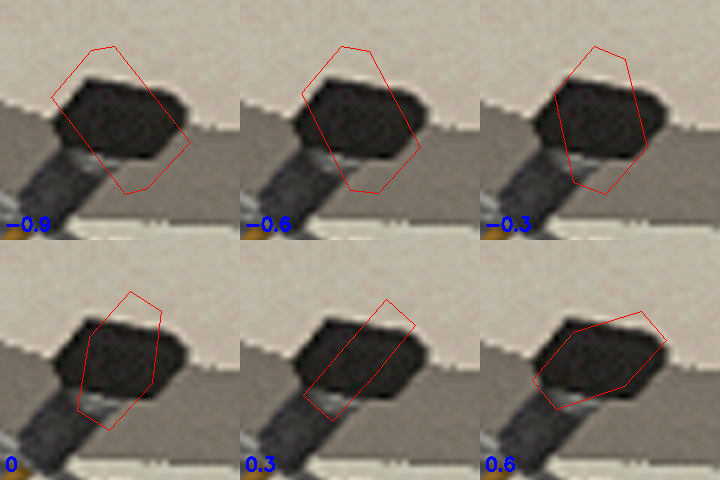

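Run:
```python
from h import *
M={n:env.camera_model(n) for n in('scene','side')}
c=np.array([[x,y,z] for x in(-.023,.023) for y in(-.007,.007) for z in(-.013,.013)])
out=[]
for n in('scene','side'):
    im=cv2.imread(f'pics/{n}0.png')
    for phi in(.85,1.0,1.15,1.3):
        P=proj(M[n],G0+c@Rg(phi).T)
        ctr=proj(M[n],G0)[0]; A=np.array([[5,0,-5*(ctr[0]-20)],[0,5,-5*(ctr[1]-20)]])
        a=cv2.warpAffine(im,A,(200,200),flags=cv2.INTER_CUBIC)
        h=cv2.convexHull(((P-ctr+20)*5).astype(np.int32));cv2.polylines(a,[h],True,(0,0,255),1)
        cv2.putText(a,str(phi),(5,190),0,.6,(255,0,0),2);out.append(a)
cv2.imwrite(f'pics/bar2.png',np.vstack([np.hstack(out[:4]),np.hstack(out[4:])]))
```

```text
(no output)
```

View pics/bar2.png

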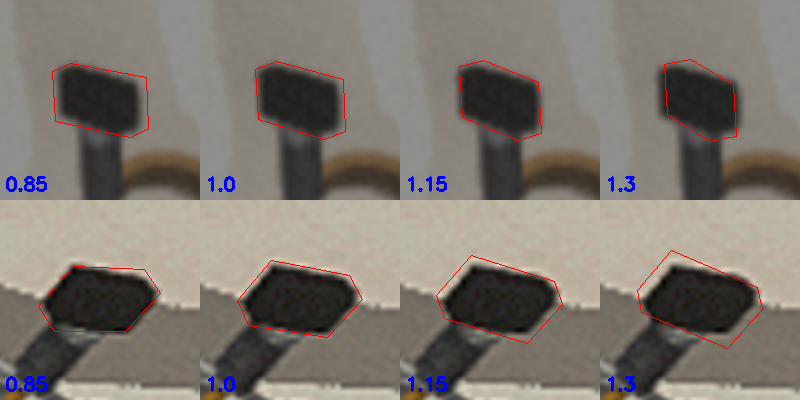

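Request:
apply_moves(
  plan=[
    {"linear":[-0.2,-0.1,-0.3],"turn":[0,0,0]},
    {"linear":[-0.4,-0.2,-0.55],"turn":[0,0,0]},
    {"linear":[-0.6,-0.35,-0.6],"turn":[0.02,0.15,-0.06]},
    {"linear":[-0.8,-0.45,-0.6],"turn":[0.04,0.3,-0.13]},
    {"linear":[-0.9,-0.45,-0.6],"turn":[0.04,0.3,-0.13]},
    {"linear":[-0.9,-0.45,-0.6],"turn":[0.04,0.3,-0.13]},
    {"linear":[-0.9,-0.45,-0.6],"turn":[0.04,0.3,-0.13]},
    {"linear":[-0.9,-0.45,-0.6],"turn":[0.04,0.3,-0.13]},
    {"linear":[-0.9,-0.45,-0.6],"turn":[0.04,0.3,-0.13]},
  ],
)

```text
clock: 1.05
tcp_pos: [0.4714, 0.0902, 0.3524]
eef_rot: [0.946, 0.127, 0.296, -0.039]
force: [0.4, -0.0, 0.1]
grip_width: 0.0851
```

Run:
```python
from h import *
s=env.state();print(s['joint_pos'].round(2))
cv2.imwrite("pics/w1.png",env.get_image("wrist")[:,:,::-1])
print(moveto(G0+.08*ZG,Rt(.95),s))
```

```text
[-0.21 -0.01 -0.03  2.31 -0.08  0.23  0.1 ]
(array([-0.22651832, -0.01815153,  0.10977651]), array([2.66376342e-04, 2.63306274e-03, 4.76933506e-01]))
```

View pics/w1.png

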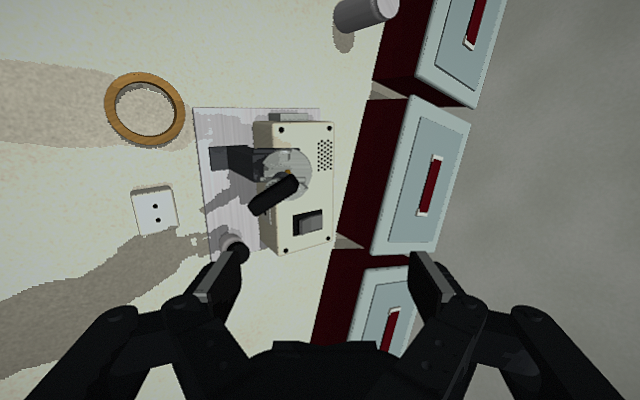

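Request:
apply_moves(
  plan=[
    {"linear":[-0.05,0,0.03],"turn":[0,0,0.07]},
    {"linear":[-0.1,-0.01,0.05],"turn":[0,0,0.14]},
    {"linear":[-0.15,-0.01,0.08],"turn":[0,0,0.21]},
    {"linear":[-0.2,-0.02,0.1],"turn":[0,0,0.28]},
    {"linear":[-0.227,-0.018,0.13],"turn":[0,0.0026,0.35]},
    {"linear":[-0.227,-0.018,0.15],"turn":[0,0.0026,0.42]},
    {"linear":[-0.227,-0.018,0.16],"turn":[0,0.0026,0.477]},
    {"linear":[-0.227,-0.018,0.16],"turn":[0,0.0026,0.477]},
    {"linear":[-0.227,-0.018,0.16],"turn":[0,0.0026,0.477]},
  ],
)

```text
clock: 2.0
tcp_pos: [0.4522, 0.0867, 0.3338]
eef_rot: [0.904, -0.323, 0.229, -0.162]
force: [-0.7, -0.2, 0.3]
grip_width: 0.0851
```

Run:
```python
from h import *
s=env.state();print(s['joint_pos'].round(2),s['tcp_pos'])
M=env.camera_model("wrist")
im=np.ascontiguousarray(env.get_image("wrist")[:,:,::-1])
cv2.imwrite("pics/w2r.png",im)
print(moveto(G0+.06*ZG,Rt(.95),s))
c=np.array([[x,y,.013] for x,y in((-.023,-.007),(-.023,.007),(.023,.007),(.023,-.007))])
P=proj(M,G0+c@Rg(.95).T);cv2.polylines(im,[P.astype(np.int32)],True,(0,0,255),1)
cv2.imwrite("pics/w2.png",im)
```

```text
[ 0.36  0.01 -0.59  2.33 -0.07  0.23 -0.85] [0.45220336 0.08668115 0.33383808]
(array([-0.05709026,  0.06493236,  0.19241316]), array([ 0.01606415,  0.01467791, -0.00034336]))
```

View pics/w2.png

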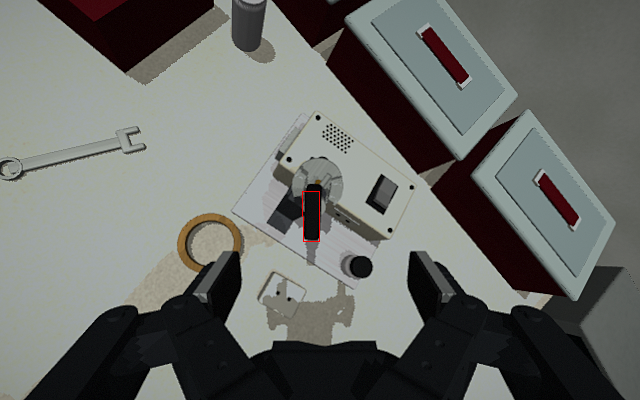

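```bash
cat > fk.py <<'E'
from h import *
E_=lambda a,q:R.from_euler(a,q).as_matrix()
def fk(q,L,full=True):
    d1,a3,d3,a4,d5,a6,d7=L
    p=np.array([0,0,d1]);M=E_('z',q[0])@E_('y',q[1])@E_('z',q[2])
    p=p+M@[a3,0,d3];M=M@E_('y',q[3]);p=p+M@[a4,0,0]
    M=M@E_('z',q[4]);p=p+M@[0,0,d5];M=M@E_('y',q[5]);p=p+M@[a6,0,0];M=M@E_('z',q[6]);p=p+M@[0,0,d7]
    return p,M
E
python3 - <<'E'
from fk import *
s=env.state();q2=s['joint_pos']
S=[(np.array([-0.06581023,0.62935199,0.03838295,1.51838462,-0.02701865,0.99628963,-0.02001356]),[.649367,.0000752,.230379],[9.9999954e-01,1.69367224e-05,-9.58995464e-04,-1.21469577e-05]),
(np.array([-0.21,-0.01,-0.03,2.31,-0.08,0.23,0.1]),[.4714,.0902,.3524],[0.946,0.127,0.296,-0.039]),
(q2,s['tcp_pos'],s['eef_rot'])]
for q,p,o in S:
    print((R.from_quat(o)*R.from_matrix(fk(q,[0]*7)[1]).inv()).as_rotvec(),(R.from_quat(o).inv()*R.from_matrix(fk(q,[0]*7)[1])).as_rotvec())
r=least_squares(lambda L:np.concatenate([(fk(q,L)[0]-p) for q,p,o in S]+[1e-3*(L-[.3,.05,.3,-.07,.35,.07,.3])]),[.3,.05,.3,-.07,.35,.07,.3])
print(r.x,r.fun[:9].round(4)); print(repr(s))
E
```

```text
[-6.02540845e-03  4.83718345e-09 -3.14151908e+00] [-3.67025069e-09 -7.62130162e-05 -3.14152486e+00]
[ 1.58590641 -0.00540483 -2.19122412] [-0.00709823 -0.41976302 -2.67214148]
[-6.99777566e-01  1.88587218e-16  1.55595771e+00] [-1.88587218e-16  3.27912190e-01  1.67426599e+00]
[ 0.76561221 -2.11413338 -0.86003597  0.4259647   0.52360894 -2.65904767
  0.43652895] [ 0.0008  0.0186 -0.0005 -0.0126  0.0025  0.029   0.0079 -0.0172 -0.0285]
{'clock': 2.05, 'joint_pos': array([ 0.35934622,  0.00930545, -0.59330963,  2.33416796, -0.07115624,
        0.23299944, -0.8539476 ]), 'dq': array([-0.04883155, -0.00548081,  0.06364985,  0.0066456 , -0.01513899,
        0.0009714 ,  0.01698592]), 'joint_efforts': array([ 5.24491388e-01, -1.68873954e+01,  2.70886347e-01, -1.87846506e+01,
       -1.59677665e-02, -2.44337328e+00,  1.48034473e-03]), 'tcp_pos': array([0.45208796, 0.08683831, 0.3338425 ]), 'eef_rot': array([ 0.90407319, -0.32284611,  0.22862668, -0.16171545]), 'force': array([ 0.13420611,  0.79795301, -0.14706329]), 'moment': array([-0.15070396,  0.47238603,  0.03885006]), 'grip_width': 0.08551390337044075}
```

Run:
```python
from fk import *
import itertools
S=[(np.array([-0.06581023,0.62935199,0.03838295,1.51838462,-0.02701865,0.99628963,-0.02001356]),[.649367,.0000752,.230379],[9.9999954e-01,1.69367224e-05,-9.58995464e-04,-1.21469577e-05]),
(np.array([-0.21,-0.01,-0.03,2.31,-0.08,0.23,0.1]),[.4714,.0902,.3524],[0.946,0.127,0.296,-0.039]),
(np.array([ 0.35934622,0.00930545,-0.59330963,2.33416796,-0.07115624,0.23299944,-0.8539476]),[0.45208796,0.08683831,0.3338425],[0.90407319,-0.32284611,0.22862668,-0.16171545])]
res=[]
for sg in itertools.product((1,-1),repeat=7):
  for k in range(4):
    e=[np.linalg.norm((R.from_quat(o).inv()*R.from_matrix(fk(q*sg,[0]*7)[1])*R.from_euler('z',k*np.pi/2)).as_rotvec()) for q,p,o in S]
    res.append((max(e),sg,k))
res.sort(key=lambda t:t[0])
for r in res[:3]:print(r)
_,sg,k=res[0]
x0=[.3,.05,.3,-.07,.35,.07,.3]
r=least_squares(lambda L:np.concatenate([(fk(q*sg,L)[0]-p) for q,p,o in S]+[1e-3*(L-x0)]),x0)
print(r.x,r.fun[:9].round(4))
```

```text
(np.float64(0.00734199629611582), (-1, 1, -1, 1, -1, 1, -1), 2)
(np.float64(0.15896424698847597), (-1, 1, -1, 1, 1, 1, -1), 2)
(np.float64(0.38806011179570044), (1, 1, 1, 1, 1, 1, -1), 2)
[ 0.88463808  0.0780056  -0.09636741  0.37211461  0.66350268 -0.28898869
 -0.14358363] [-0.      0.0002 -0.      0.0002 -0.0008 -0.0002 -0.0002  0.0008  0.0002]
```

Request:
apply_moves(
  plan=[
    {"linear":[0,0,-0.2],"turn":[0,0,0]},
    {"linear":[0,0,-0.4],"turn":[0.05,-0.05,-0.05]},
    {"linear":[0.1,-0.1,-0.4],"turn":[0.1,-0.1,-0.1]},
    {"linear":[0.2,-0.2,-0.4],"turn":[0.15,-0.15,-0.1]},
    {"linear":[0.2,-0.2,-0.4],"turn":[0.15,-0.15,-0.1]},
    {"linear":[0.2,-0.2,-0.4],"turn":[0.15,-0.15,-0.1]},
    {"linear":[0.2,-0.2,-0.4],"turn":[0.15,-0.15,-0.1]},
  ],
)

```text
clock: 2.75
tcp_pos: [0.4592, 0.0752, 0.4297]
eef_rot: [0.921, -0.169, 0.151, -0.316]
force: [-0.3, -0.4, -1.1]
grip_width: 0.0852
```

Run:
```python
from bench import env
s=env.state();import json
open('s.jsonl','a').write(json.dumps([list(s['joint_pos']),list(s['tcp_pos']),list(s['eef_rot'])])+'\n');print(s['joint_pos'])
```

```text
[ 0.35795527  0.03180792 -0.11489887  2.09290338 -0.86634325  0.91730101
  0.39456879]
```

Request:
apply_moves(
  plan=[
    {"linear":[0.2,-0.2,0],"turn":[0,0,0]},
    {"linear":[0.4,-0.4,0],"turn":[0,0,0.05]},
    {"linear":[0.4,-0.4,-0.2],"turn":[0,0,0.1]},
    {"linear":[0.4,-0.4,-0.4],"turn":[0,0.05,0.1]},
    {"linear":[0.4,-0.4,-0.4],"turn":[0,0.1,0.1]},
    {"linear":[0.4,-0.4,-0.4],"turn":[0,0.1,0.1]},
    {"linear":[0.4,-0.4,-0.4],"turn":[0,0.1,0.1]},
  ],
)

```text
clock: 3.45
tcp_pos: [0.5142, 0.0642, 0.5555]
eef_rot: [0.881, -0.287, 0.21, -0.311]
force: [0.6, -0.2, -0.2]
grip_width: 0.0855
```

Run:
```python
from fk import *
import json
s=env.state()
open('s.jsonl','a').write(json.dumps([list(s['joint_pos']),list(s['tcp_pos']),list(s['eef_rot'])])+'\n');print(s['joint_pos'])
S=[(np.array([-0.06581023,0.62935199,0.03838295,1.51838462,-0.02701865,0.99628963,-0.02001356]),[.649367,.0000752,.230379]),
(np.array([ 0.35934622,0.00930545,-0.59330963,2.33416796,-0.07115624,0.23299944,-0.8539476]),[0.45208796,0.08683831,0.3338425])]
S+=[(np.array(a),b) for a,b,c in map(json.loads,open('s.jsonl'))]
sg=np.array([-1,1,-1,1,-1,1,-1])
x0=[.3,.05,.3,-.07,.35,.07,.3]
r=least_squares(lambda L:np.concatenate([(fk(q*sg,L)[0]-p) for q,p in S]+[1e-4*(L-x0)]),x0)
print(r.x,r.fun[:12].round(4),np.linalg.svd(r.jac)[1])
```

```text
[ 0.31427038 -0.06836271 -0.12623466  1.86854676 -0.73095157  0.91597701
 -0.11235704]
[ 0.32545864  0.01843726  0.53731049  0.00582295  0.38129577 -0.00175176
  0.30380514] [-0.0013  0.0272  0.0021 -0.009   0.0237  0.0036  0.0052 -0.0022 -0.0027
  0.0002  0.0028 -0.0031] [3.8632595  3.39347699 1.00492879 0.47426555 0.42900954 0.28438167
 0.24455734]
```

```bash
cat > fk.py <<'E'
from h import *
import json
sg=np.array([-1,1,-1,1,-1,1,-1])
E_=lambda a,q:R.from_euler(a,q).as_matrix()
def fk(q,L):
    d1,y2,d3,y4,d5,d7=L; q=np.asarray(q)*sg
    p=np.array([0,0,d1]);M=E_('z',q[0]);p=p+M@[0,y2,0];M=M@E_('y',q[1])@E_('z',q[2])
    p=p+M@[0,y4,d3];M=M@E_('y',q[3])
    M=M@E_('z',q[4]);p=p+M@[0,0,d5];M=M@E_('y',q[5]);M=M@E_('z',q[6]);p=p+M@[0,0,d7]
    return p,M@np.diag([-1,-1,1.])
E
python3 - <<'E'
from fk import *
S=[(np.array([-0.06581023,0.62935199,0.03838295,1.51838462,-0.02701865,0.99628963,-0.02001356]),[.649367,.0000752,.230379]),
(np.array([ 0.35934622,0.00930545,-0.59330963,2.33416796,-0.07115624,0.23299944,-0.8539476]),[0.45208796,0.08683831,0.3338425])]
S+=[(np.array(a),b) for a,b,c in map(json.loads,open('s.jsonl'))]
x0=[.285,.012,.421,.013,.314,.3]
r=least_squares(lambda L:np.concatenate([(fk(q,L)[0]-p) for q,p in S]+[1e-4*(L-x0)]),x0)
print(r.x,r.fun[:12].round(4))
np.save('L.npy',r.x)
L=r.x
lo=np.array([-3.06,-.37,-1.25,.18,-1.1,.23,-2.94])+.02;hi=np.array([3.06,2.12,1.32,2.47,4.24,1.98,2.94])-.02
rng=np.random.default_rng(0)
def ik(P,Rm,q0,n=40):
    best=None
    for i in range(n):
        x=q0 if i==0 else rng.uniform(lo,hi)
        f=lambda q:np.r_[(fk(q,L)[0]-P)*5,(R.from_matrix(fk(q,L)[1].T@Rm)).as_rotvec(),1e-4*(q-q0)]
        t=least_squares(f,np.clip(x,lo+1e-3,hi-1e-3),bounds=(lo,hi))
        e=np.linalg.norm(t.fun[:6])
        if best is None or e<best[0]-1e-3:best=(e,t.x)
        if best[0]<3e-3:break
    return best
q0=env.state()['joint_pos']
for h in(.06,-.011,-.03,-.058):
  for phi in (.95,1.5,2.19,.95-np.pi,1.5-np.pi,2.19-np.pi):
    e,q=ik(G0+h*ZG,Rt(phi),q0);print(h,round(phi,2),round(e,4),q.round(2))
E
```

```text
[ 0.33596531 -0.0114076   0.55920315 -0.01660555  0.38200085  0.34995678] [-0.0001  0.     -0.0001  0.      0.     -0.0001  0.     -0.0001  0.0001
 -0.     -0.      0.0001]
0.06 0.95 0.0014 [ 0.81  0.21 -1.23  2.43  1.52  0.25 -2.47]
0.06 1.5 0.0122 [ 0.81  0.21 -1.23  2.42  1.42  0.25 -2.92]
0.06 2.19 0.0014 [ 0.81  0.21 -1.23  2.43  1.52  0.25  2.57]
0.06 -2.19 0.0014 [ 0.81  0.21 -1.23  2.43  1.52  0.25  0.67]
0.06 -1.64 0.0014 [ 0.81  0.21 -1.23  2.43  1.52  0.25  0.12]
0.06 -0.95 0.0014 [ 0.81  0.21 -1.23  2.43  1.52  0.25 -0.57]
-0.011 0.95 0.0 [ 0.16  0.31 -0.52  2.45  2.42  0.26  2.92]
-0.011 1.5 0.0 [ 0.26  0.33 -0.66  2.44  2.27  0.3   2.52]
-0.011 2.19 0.0 [ 0.38  0.37 -0.82  2.44  2.12  0.35  1.98]
-0.011 -2.19 0.0 [ 0.59  0.49 -1.17  2.44  1.89  0.54  0.31]
-0.011 -1.64 0.0 [ 0.62  0.51 -1.22  2.44  1.87  0.57 -0.21]
-0.011 -0.95 0.0 [ 0.61  0.5  -1.2   2.44  1.87  0.56 -0.91]
-0.03 0.95 0.0 [ 0.59  0.59 -1.22  2.43  1.9   0.65 -2.82]
-0.03 1.5 0.0 [ 0.25  0.39 -0.67  2.44  2.31  0.35  2.49]
-0.03 2.19 0.0 [ 0.36  0.43 -0.83  2.44  2.16  0.41  1.95]
-0.03 -2.19 0.0 [ 0.56  0.55 -1.16  2.43  1.94  0.6   0.28]
-0.03 -1.64 0.0 [ 0.57  0.57 -1.19  2.43  1.92  0.63 -0.25]
-0.03 -0.95 0.0 [ 0.59  0.58 -1.22  2.43  1.9   0.65 -0.93]
-0.058 0.95 0.0 [ 0.55  0.69 -1.22  2.42  1.95  0.75 -2.84]
-0.058 1.5 0.0 [ 0.23  0.47 -0.66  2.43  2.36  0.42  2.45]
-0.058 2.19 0.0 [ 0.33  0.51 -0.81  2.43  2.22  0.49  1.91]
-0.058 -2.19 0.0 [ 0.51  0.64 -1.13  2.42  2.    0.68  0.25]
-0.058 -1.64 0.0 [ 0.54  0.67 -1.2   2.42  1.96  0.73 -0.26]
-0.058 -0.95 0.0 [ 0.54  0.68 -1.21  2.42  1.96  0.73 -0.95]
```

```bash
cat >> fk.py <<'E'
L=np.load('L.npy')
LO=np.array([-3.06,-.37,-1.25,.18,-1.1,.23,-2.94]);HI=np.array([3.06,2.12,1.32,2.47,4.24,1.98,2.94])
lo=LO+.02;hi=HI-.02
rng=np.random.default_rng(0)
def solve(P,Rm,x,qref=None,w=1e-4):
    qref=x if qref is None else qref
    f=lambda q:np.r_[(fk(q,L)[0]-P)*5,(R.from_matrix(fk(q,L)[1].T@Rm)).as_rotvec(),w*(q-qref)]
    t=least_squares(f,np.clip(x,lo+1e-3,hi-1e-3),bounds=(lo,hi))
    return np.linalg.norm(t.fun[:6]),t.x
E
python3 - <<'E'
from fk import *
for h,phi in((-.011,.95),(-.011,.95-np.pi),(-.058,2.19),(-.058,2.19-np.pi),(.03,.95-np.pi)):
    out=[]
    for i in range(150):
        e,q=solve(G0+h*ZG,Rt(phi),rng.uniform(lo,hi))
        if e<2e-3: out.append((np.min(np.minimum(q-LO,HI-q)),q))
    out.sort(key=lambda t:-t[0]);print(h,round(phi,2),len(out))
    for m,q in out[:4]+[o for o in out if o[1][2]>0][:2]:print('  ',round(m,3),q.round(2))
E
```

```text
-0.011 0.95 70
   0.033 [ 0.62  0.51 -1.22  2.44  1.87  0.58 -2.81]
   0.033 [ 0.61  0.51 -1.21  2.44  1.87  0.57 -2.81]
   0.033 [ 0.61  0.51 -1.21  2.44  1.87  0.57 -2.81]
   0.033 [ 0.61  0.5  -1.21  2.44  1.87  0.57 -2.81]
-0.011 -2.19 70
   0.033 [ 0.62  0.51 -1.22  2.44  1.87  0.58  0.34]
   0.033 [ 0.62  0.51 -1.21  2.44  1.87  0.57  0.34]
   0.033 [ 0.62  0.51 -1.21  2.44  1.87  0.57  0.34]
   0.033 [ 0.61  0.51 -1.21  2.44  1.87  0.57  0.33]
-0.058 2.19 76
   0.049 [ 0.54  0.67 -1.2   2.42  1.96  0.73  2.19]
   0.049 [ 0.54  0.67 -1.2   2.42  1.96  0.73  2.19]
   0.049 [ 0.52  0.65 -1.16  2.42  1.98  0.7   2.16]
   0.049 [ 0.51  0.64 -1.13  2.42  2.    0.68  2.15]
   0.029 [-0.26  0.41  0.01  2.44  3.17  0.32  0.93]
   0.028 [-0.27  0.41  0.03  2.44  3.2   0.32  0.9 ]
-0.058 -0.95 71
   0.049 [ 0.54  0.67 -1.19  2.42  1.97  0.72 -0.96]
   0.049 [ 0.53  0.65 -1.17  2.42  1.98  0.7  -0.98]
   0.048 [ 0.54  0.67 -1.2   2.42  1.96  0.73 -0.95]
   0.047 [ 0.54  0.67 -1.2   2.42  1.96  0.73 -0.95]
   0.025 [-0.39  0.42  0.19  2.44  3.41  0.34 -2.45]
   0.025 [-0.4   0.42  0.2   2.44  3.42  0.34 -2.46]
0.03 -2.19 70
   0.032 [ 0.71  0.34 -1.22  2.44  1.74  0.4   0.45]
   0.032 [ 0.71  0.34 -1.22  2.44  1.74  0.4   0.45]
   0.032 [ 0.7   0.34 -1.21  2.44  1.74  0.39  0.45]
   0.032 [ 0.68  0.33 -1.18  2.44  1.75  0.37  0.43]
```

```bash
cat >> fk.py <<'E'
def follow(q,poses):
    Q=[q]
    for P,Rm in poses:
        e,q=solve(P,Rm,q,w=1e-3); Q.append(q)
    return np.array(Q),e
E
python3 - <<'E'
from fk import *
q0=env.state()['joint_pos']
e,qg=solve(G0+.035*ZG,Rt(.95-np.pi),np.array([.68,.33,-1.18,2.44,1.74,.37,.43]));print(e,qg.round(2))
for qm in ([.5,.1,-.6,2.1,.6,.9,.1],[.5,.1,-.8,2.2,1.2,.9,.2],[.6,.1,-1.0,2.1,1.5,.9,.2]):
    qm=np.array(qm)
    path=[q0+(qm-q0)*t for t in np.linspace(.05,1,20)]+[qm+(qg-qm)*t for t in np.linspace(.05,1,20)]
    poses=[fk(q,L) for q in path]
    Q,e=follow(q0,poses)
    print('err',e,'mid',Q[20].round(2),'end',Q[-1].round(2))
    for k in(9,19,29,39):
        p,M=poses[k];print('   ',p.round(3),'z',M[:,2].round(2),'low joints z')
E
```

```text
2.978661110852082e-09 [ 0.7   0.31 -1.18  2.44  1.73  0.35  0.46]
err 8.819177871379621e-07 mid [ 0.18  0.08 -0.25  2.11  0.56  0.87  0.15] end [ 0.56  0.24 -0.97  2.44  1.82  0.25  0.37]
    [ 0.432 -0.029  0.397] z [ 0.24  0.05 -0.97] low joints z
    [ 0.416 -0.142  0.354] z [ 0.18 -0.38 -0.91] low joints z
    [ 0.495 -0.077  0.313] z [ 0.48 -0.29 -0.83] low joints z
    [0.472 0.094 0.272] z [ 0.55  0.15 -0.82] low joints z
err 9.845150644404924e-07 mid [ 0.09  0.07 -0.35  2.21  1.17  0.84  0.22] end [ 0.56  0.24 -0.97  2.44  1.82  0.25  0.37]
    [ 0.414 -0.068  0.382] z [ 0.2  -0.17 -0.97] low joints z
    [ 0.491 -0.149  0.412] z [ 0.48 -0.57 -0.67] low joints z
    [ 0.522 -0.038  0.335] z [ 0.62 -0.25 -0.74] low joints z
    [0.472 0.094 0.272] z [ 0.55  0.15 -0.82] low joints z
err 1.0567146499434334e-06 mid [ 0.05  0.06 -0.4   2.11  1.47  0.82  0.2 ] end [ 0.56  0.24 -0.97  2.44  1.82  0.25  0.37]
    [ 0.451 -0.083  0.414] z [ 0.29 -0.26 -0.92] low joints z
    [ 0.592 -0.091  0.523] z [ 0.74 -0.5  -0.45] low joints z
    [ 0.569 -0.001  0.383] z [ 0.73 -0.19 -0.66] low joints z
    [0.472 0.094 0.272] z [ 0.55  0.15 -0.82] low joints z
```

```bash
cat >> fk.py <<'E'
def rel(P,Rm,s):
    R0=R.from_quat(s['eef_rot']); return np.r_[R0.inv().apply(P-s['tcp_pos'])/.2,(R0.inv()*R.from_matrix(Rm)).as_rotvec()/2].round(3)
E
python3 - <<'E'
from fk import *
s=env.state();q0=s['joint_pos']
e,qg=solve(G0+.05*ZG,Rt(.95-np.pi),np.array([.68,.33,-1.18,2.44,1.74,.37,.43]));print(e,qg.round(2))
qm=np.array([.6,.1,-1.0,2.1,1.5,.9,.2])
path=[q0+(qm-q0)*t for t in np.linspace(1/8,1,8)]+[qm+(qg-qm)*t for t in np.linspace(1/8,1,8)]
poses=[fk(q,L) for q in path]
Q,e=follow(q0,poses);print(e,Q[-1].round(2))
for k,(p,M) in enumerate(poses):
    d=Rt(.95-np.pi).T@(p-G0)
    st=np.degrees(np.linalg.norm(R.from_matrix((R.from_quat(s['eef_rot']).as_matrix() if k==0 else poses[k-1][1]).T@M).as_rotvec()))
    print(k,p.round(3),'toolfr off',d.round(3),'deg',st.round(1),'cmd',rel(p,M,s))
E
```

```text
2.068699398651918e-08 [ 0.77  0.26 -1.23  2.43  1.61  0.3   0.57]
2.4266643354174817e-06 [ 0.71  0.23 -1.13  2.43  1.64  0.25  0.55]
0 [0.483 0.04  0.489] toolfr off [-0.116  0.067 -0.215] deg 19.4 cmd [-0.104  0.359  0.101 -0.113 -0.029 -0.123]
1 [0.458 0.002 0.443] toolfr off [-0.109  0.006 -0.197] deg 19.5 cmd [-0.12   0.679  0.117 -0.216 -0.059 -0.254]
2 [ 0.446 -0.041  0.419] toolfr off [-0.122 -0.043 -0.19 ] deg 19.5 cmd [-0.048  0.923  0.079 -0.311 -0.088 -0.393]
3 [ 0.451 -0.083  0.414] toolfr off [-0.151 -0.074 -0.19 ] deg 19.6 cmd [ 0.097  1.065  0.018 -0.397 -0.113 -0.539]
4 [ 0.471 -0.115  0.426] toolfr off [-0.19  -0.082 -0.193] deg 19.6 cmd [ 0.287  1.089 -0.036 -0.475 -0.131 -0.69 ]
5 [ 0.506 -0.13   0.45 ] toolfr off [-0.231 -0.064 -0.196] deg 19.6 cmd [ 0.487  0.989 -0.062 -0.546 -0.139 -0.846]
6 [ 0.548 -0.123  0.484] toolfr off [-0.266 -0.022 -0.199] deg 19.5 cmd [ 0.655  0.774 -0.05  -0.611 -0.133 -1.006]
7 [ 0.592 -0.091  0.523] toolfr off [-0.287  0.041 -0.202] deg 19.5 cmd [ 0.753  0.46  -0.002 -0.671 -0.108 -1.166]
8 [ 0.591 -0.07   0.487] toolfr off [-0.26   
[... 165 characters left out ...]
.564 -0.153 -1.286]
10 [ 0.575 -0.025  0.418] toolfr off [-0.197  0.032 -0.116] deg 7.2 cmd [ 0.382  0.632  0.468 -0.503 -0.171 -1.342]
11 [ 0.561 -0.002  0.386] toolfr off [-0.162  0.027 -0.094] deg 7.2 cmd [ 0.224  0.691  0.593 -0.436 -0.185 -1.395]
12 [0.542 0.021 0.356] toolfr off [-0.124  0.021 -0.076] deg 7.2 cmd [ 0.051  0.75   0.7   -0.366 -0.196 -1.444]
13 [0.52  0.045 0.329] toolfr off [-0.084  0.015 -0.063] deg 7.1 cmd [-0.135  0.808  0.787 -0.29  -0.202 -1.49 ]
14 [0.493 0.069 0.305] toolfr off [-0.042  0.008 -0.054] deg 7.1 cmd [-0.331  0.863  0.852 -0.211 -0.202 -1.532]
15 [0.463 0.092 0.284] toolfr off [ 0.   -0.   -0.05] deg 7.1 cmd [-0.536  0.916  0.894  0.125  0.194  1.538]
```

Request:
apply_moves(
  plan=[
    {"linear":[-0.104,0.359,0.101],"turn":[-0.113,-0.029,-0.123]},
    {"linear":[-0.104,0.359,0.101],"turn":[-0.113,-0.029,-0.123]},
    {"linear":[-0.12,0.679,0.117],"turn":[-0.216,-0.059,-0.254]},
    {"linear":[-0.12,0.679,0.117],"turn":[-0.216,-0.059,-0.254]},
    {"linear":[-0.05,0.92,0.08],"turn":[-0.311,-0.088,-0.393]},
    {"linear":[-0.05,0.92,0.08],"turn":[-0.311,-0.088,-0.393]},
    {"linear":[0.1,1.0,0.02],"turn":[-0.397,-0.113,-0.539]},
    {"linear":[0.1,1.0,0.02],"turn":[-0.397,-0.113,-0.539]},
    {"linear":[0.29,1.0,-0.04],"turn":[-0.475,-0.131,-0.69]},
    {"linear":[0.29,1.0,-0.04],"turn":[-0.475,-0.131,-0.69]},
    {"linear":[0.29,1.0,-0.04],"turn":[-0.475,-0.131,-0.69]},
    {"linear":[0.487,0.98,-0.06],"turn":[-0.546,-0.139,-0.846]},
    {"linear":[0.487,0.98,-0.06],"turn":[-0.546,-0.139,-0.846]},
    {"linear":[0.487,0.98,-0.06],"turn":[-0.546,-0.139,-0.846]},
    {"linear":[0.62,0.77,0.1],"turn":[-0.6,-0.14,-0.95]},
    {"linear":[0.62,0.77,0.1],"turn":[-0.6,-0.14,-0.95]},
    {"linear":[0.62,0.77,0.1],"turn":[-0.6,-0.14,-0.95]},
    {"linear":[0.62,0.77,0.1],"turn":[-0.6,-0.14,-0.95]},
    {"linear":[0.62,0.77,0.1],"turn":[-0.6,-0.14,-0.95]},
  ],
)

```text
clock: 5.35
tcp_pos: [0.56, -0.1071, 0.4615]
eef_rot: [0.767, 0.48, 0.089, 0.418]
force: [-1.9, 0.6, 0.7]
grip_width: 0.0852
```

Run:
```python
from fk import *
s=env.state();q0=s['joint_pos'];print(q0.round(2),s['tcp_pos'])
e,qg=solve(G0+.05*ZG,Rt(.95-np.pi),np.array([.68,.33,-1.18,2.44,1.74,.37,.43]))
path=[q0+(qg-q0)*t for t in np.linspace(1/8,1,8)]
poses=[fk(q,L) for q in path]
Q,e=follow(q0,poses);print(e,Q[-1].round(2))
for k,(p,M) in enumerate(poses):
    d=Rt(.95-np.pi).T@(p-G0)
    st=np.degrees(np.linalg.norm(R.from_matrix((R.from_quat(s['eef_rot']).as_matrix() if k==0 else poses[k-1][1]).T@M).as_rotvec()))
    print(k,p.round(3),'toolfr off',d.round(3),'deg',st.round(1),'cmd',rel(p,M,s))
```

```text
[ 0.03  0.12 -0.38  2.03  1.14  0.93  0.08] [ 0.55995051 -0.10712827  0.46153824]
3.133295850684489e-06 [ 0.71  0.23 -1.13  2.43  1.64  0.25  0.55]
0 [ 0.566 -0.089  0.435] toolfr off [-0.239 -0.012 -0.144] deg 9.2 cmd [ 0.124 -0.094  0.05  -0.004  0.037 -0.071]
1 [ 0.567 -0.068  0.409] toolfr off [-0.217 -0.008 -0.118] deg 9.3 cmd [ 0.247 -0.205  0.08  -0.007  0.078 -0.141]
2 [ 0.564 -0.045  0.382] toolfr off [-0.191 -0.005 -0.095] deg 9.3 cmd [ 0.367 -0.334  0.089 -0.01   0.122 -0.21 ]
3 [ 0.555 -0.019  0.357] toolfr off [-0.159 -0.002 -0.076] deg 9.4 cmd [ 0.479 -0.479  0.073 -0.015  0.169 -0.276]
4 [0.54  0.008 0.334] toolfr off [-0.124 -0.    -0.061] deg 9.4 cmd [ 0.581 -0.636  0.032 -0.022  0.22  -0.341]
5 [0.52  0.036 0.314] toolfr off [-0.085  0.001 -0.052] deg 9.5 cmd [ 0.668 -0.803 -0.036 -0.032  0.273 -0.403]
6 [0.494 0.064 0.297] toolfr off [-0.044  0.001 -0.048] deg 9.5 cmd [ 0.737 -0.977 -0.13  -0.045  0.329 -0.463]
7 [0.463 0.092 0.284] toolfr off [ 0.   -0.   -0.05] deg 9.5 cmd [ 0.786 -1.154 -0.247 -0.062  0.386 -0.521]
```

Request:
apply_moves(
  plan=[
    {"linear":[0.124,-0.094,0.05],"turn":[-0.004,0.037,-0.071]},
    {"linear":[0.247,-0.205,0.08],"turn":[-0.007,0.078,-0.141]},
    {"linear":[0.367,-0.334,0.089],"turn":[-0.01,0.122,-0.21]},
    {"linear":[0.479,-0.479,0.05],"turn":[-0.015,0.169,-0.276]},
    {"linear":[0.581,-0.636,-0.03],"turn":[-0.022,0.22,-0.341]},
    {"linear":[0.581,-0.636,-0.03],"turn":[-0.022,0.22,-0.341]},
    {"linear":[0.581,-0.636,-0.03],"turn":[-0.022,0.22,-0.341]},
    {"linear":[0.668,-0.803,-0.1],"turn":[-0.032,0.273,-0.403]},
    {"linear":[0.668,-0.803,-0.1],"turn":[-0.032,0.273,-0.403]},
    {"linear":[0.668,-0.803,-0.1],"turn":[-0.032,0.273,-0.403]},
    {"linear":[0.668,-0.803,-0.1],"turn":[-0.032,0.273,-0.403]},
  ],
)

```text
clock: 6.45
tcp_pos: [0.5137, 0.0428, 0.3232]
eef_rot: [0.455, 0.827, 0.133, 0.302]
force: [-1.0, -0.2, 0.0]
grip_width: 0.0853
```

```bash
cat > plan.py <<'E'
from fk import *
import sys
def plan(h,phi,n,off=(0,0,0),guess=[.68,.33,-1.18,2.44,1.74,.37,.43]):
    s=env.state();q0=s['joint_pos'];print(q0.round(2),s['tcp_pos'],s['force'].round(1))
    Rg_=Rt(phi);d0=Rg_.T@(s['tcp_pos']-G0);print('now off',d0.round(4),'roterr',R.from_matrix(R.from_quat(s['eef_rot']).as_matrix().T@Rg_).as_rotvec().round(3))
    T=G0+h*ZG+np.array(off)
    r0=R.from_quat(s['eef_rot']);rv=(r0.inv()*R.from_matrix(Rg_)).as_rotvec()
    poses=[(s['tcp_pos']+(T-s['tcp_pos'])*t,(r0*R.from_rotvec(rv*t)).as_matrix()) for t in np.linspace(1/n,1,n)]
    Q,e=follow(q0,poses);print('pred err',e,Q[-1].round(2))
    for p,M in poses: print(rel(p,M,s))
E
python3 - <<'E'
from plan import *
plan(.05,.95-np.pi,4)
cv2.imwrite("pics/w3.png",env.get_image("wrist")[:,:,::-1])
cv2.imwrite("pics/s3.png",env.get_image("side")[:,:,::-1])
E
```

```text
[ 0.1   0.12 -0.45  2.34  1.39  0.31  0.53] [0.51365018 0.04280249 0.32316358] [-1.  -0.2  0. ]
now off [-0.0793  0.0072 -0.0615] roterr [-0.077  0.205 -0.25 ]
pred err 9.789810558298196e-07 [ 0.71  0.23 -1.13  2.43  1.64  0.25  0.55]
[ 0.095 -0.033 -0.004 -0.01   0.026 -0.031]
[ 0.19  -0.066 -0.008 -0.019  0.051 -0.062]
[ 0.285 -0.099 -0.012 -0.029  0.077 -0.094]
[ 0.379 -0.132 -0.017 -0.038  0.103 -0.125]
```

View pics/w3.png

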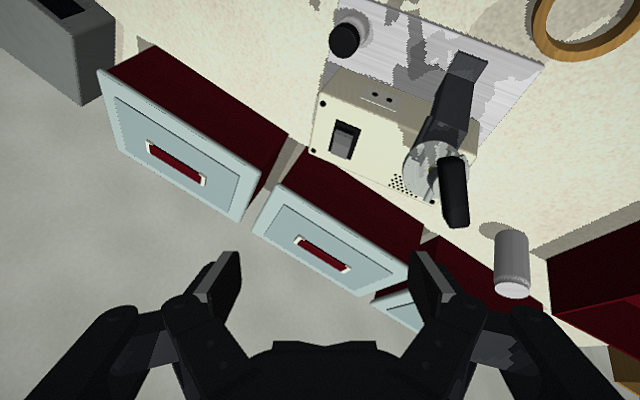

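View pics/s3.png

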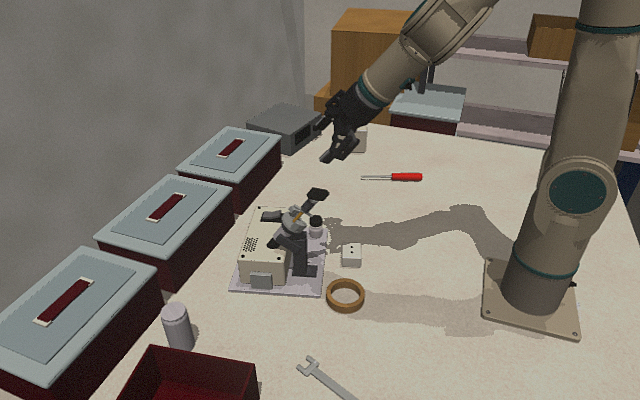

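The side view shows the gripper clear, above and beyond the handle. In the wrist view the bar is at (455,190), to the right of the fingers, as predicted. I'll move on to the aligned pre-grasp.

Request:
apply_moves(
  plan=[
    {"linear":[0.095,-0.033,-0.03],"turn":[-0.01,0.026,-0.031]},
    {"linear":[0.19,-0.066,-0.04],"turn":[-0.019,0.051,-0.062]},
    {"linear":[0.285,-0.099,-0.03],"turn":[-0.029,0.077,-0.094]},
    {"linear":[0.379,-0.132,-0.017],"turn":[-0.038,0.103,-0.125]},
    {"linear":[0.379,-0.132,-0.017],"turn":[-0.038,0.103,-0.125]},
    {"linear":[0.379,-0.132,-0.017],"turn":[-0.038,0.103,-0.125]},
    {"linear":[0.379,-0.132,-0.017],"turn":[-0.038,0.103,-0.125]},
  ],
)

```text
clock: 7.25
tcp_pos: [0.4629, 0.0914, 0.2836]
eef_rot: [0.321, 0.898, 0.171, 0.246]
force: [0.1, 0.8, 0.0]
grip_width: 0.0856
```

```bash
cat > look.py <<'E'
from fk import *
def look(tag,phi,h=0,view='wrist'):
    M=env.camera_model(view); im=np.ascontiguousarray(env.get_image(view)[:,:,::-1])
    cv2.imwrite(f"pics/{tag}r.png",im)
    c=np.array([[x,y,.013] for x,y in((-.023,-.007),(-.023,.007),(.023,.007),(.023,-.007))])
    P=proj(M,G0+h*ZG+c@Rg(phi).T);cv2.polylines(im,[P.astype(np.int32)],True,(0,0,255),1)
    cv2.imwrite(f"pics/{tag}.png",im)
E
python3 - <<'E'
from plan import *; from look import look
plan(.02,.95-np.pi,3); look('w4',.95)
E
```

```text
[ 0.71  0.23 -1.12  2.44  1.63  0.25  0.56] [0.46288178 0.09143989 0.28360371] [0.1 0.8 0. ]
now off [ 0.0002 -0.0005 -0.0499] roterr [-0.001 -0.002  0.001]
pred err 4.83560991672738e-07 [ 0.65  0.36 -1.16  2.44  1.8   0.41  0.38]
[-0.     0.001  0.05  -0.    -0.     0.   ]
[-0.001  0.002  0.1   -0.    -0.001  0.   ]
[-0.001  0.003  0.15  -0.001 -0.001  0.   ]
```

View pics/w4.png

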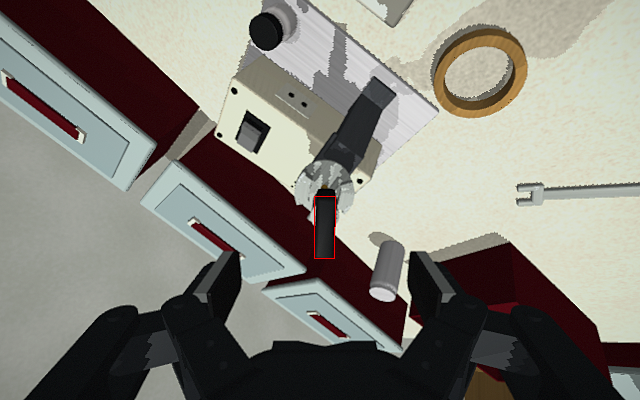

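Request:
apply_moves(
  plan=[
    {"linear":[0,0.001,0.06],"turn":[0,0,0]},
    {"linear":[0,0.002,0.12],"turn":[0,0,0]},
    {"linear":[-0.001,0.003,0.18],"turn":[0,0,0]},
    {"linear":[-0.001,0.003,0.24],"turn":[0,-0.001,0]},
    {"linear":[-0.001,0.003,0.3],"turn":[0,-0.001,0]},
    {"linear":[-0.001,0.003,0.305],"turn":[0,-0.001,0]},
    {"linear":[-0.001,0.003,0.305],"turn":[0,-0.001,0]},
  ],
)

```text
clock: 8.0
tcp_pos: [0.4961, 0.1024, 0.2335]
eef_rot: [0.319, 0.899, 0.171, 0.246]
force: [0.1, 0.3, 0.9]
grip_width: 0.0853
```

Run:
```python
from plan import *; from look import look
plan(-.011,.95-np.pi,1); look('w5',.95)
```

```text
[ 0.57  0.47 -1.14  2.44  1.9   0.52  0.3 ] [0.49607626 0.10238417 0.23352129] [0.1 0.3 0.9]
now off [0.0019 0.0005 0.0111] roterr [-0.001 -0.002  0.004]
pred err 1.6489010315820175e-08 [ 0.58  0.47 -1.14  2.44  1.91  0.52  0.3 ]
[-0.009 -0.003 -0.001 -0.001 -0.001  0.002]
```

View pics/w5.png

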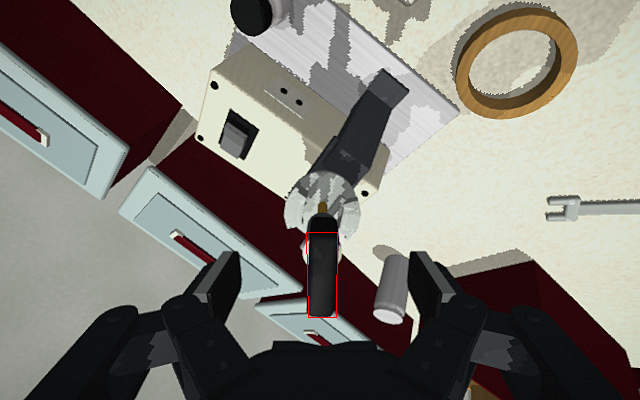

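The bar sits centred between the fingers at about (322,275). I'll close the jaws.

Request:
apply_moves(
  jaw=1,
  plan=[
    {"linear":[-0.005,0,0],"turn":[0,0,0]},
    {"linear":[-0.005,0,0],"turn":[0,0,0]},
    {"linear":[-0.005,0,0],"turn":[0,0,0]},
    {"linear":[-0.005,0,0],"turn":[0,0,0]},
    {"linear":[-0.005,0,0],"turn":[0,0,0]},
    {"linear":[-0.005,0,0],"turn":[0,0,0]},
    {"linear":[-0.005,0,0],"turn":[0,0,0]},
    {"linear":[-0.005,0,0],"turn":[0,0,0]},
    {"linear":[-0.005,0,0],"turn":[0,0,0]},
    {"linear":[-0.005,0,0],"turn":[0,0,0]},
  ],
)

```text
clock: 9.05
tcp_pos: [0.4966, 0.101, 0.2338]
eef_rot: [0.32, 0.899, 0.171, 0.246]
force: [-3.4, 0.1, 2.8]
grip_width: 0.0129
```

Run:
```python
from plan import *; from look import look
s=env.state();print(s['grip_width'],s['moment'],ZG@s['force'])
plan(-.031,.95-np.pi,1); look('w6',.95)
```

```text
0.012937074211554128 [ 0.26853998  0.85391371 -0.27528796] 4.150565410203965
[ 0.58  0.47 -1.14  2.44  1.9   0.52  0.3 ] [0.49658872 0.10103737 0.23381333] [-3.4  0.1  2.8]
now off [ 0.0005 -0.0001  0.011 ] roterr [-0.001 -0.002  0.003]
pred err 4.174645638948712e-07 [ 0.54  0.54 -1.13  2.43  1.95  0.59  0.26]
[-0.003  0.     0.1   -0.001 -0.001  0.002]
```

View pics/w6.png

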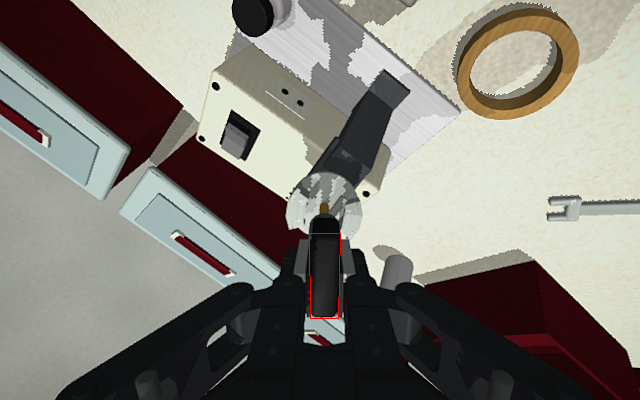

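Request:
apply_moves(
  plan=[
    {"linear":[-0.002,0,0.03],"turn":[0,0,0]},
    {"linear":[-0.002,0,0.06],"turn":[0,0,0]},
    {"linear":[-0.002,0,0.09],"turn":[0,0,0]},
    {"linear":[-0.002,0,0.115],"turn":[0,0,0]},
    {"linear":[-0.002,0,0.115],"turn":[0,0,0]},
  ],
)

```text
clock: 9.6
tcp_pos: [0.5098, 0.1045, 0.2144]
eef_rot: [0.32, 0.899, 0.171, 0.246]
force: [-5.5, 0.4, 3.8]
grip_width: 0.0129
```

```bash
cat > f.py <<'E'
from fk import *
def f(phi=.95-np.pi):
    s=env.state();print(s['clock'],'axial F',(ZG@s['force']).round(2),'F',s['force'].round(1),'off',(Rt(phi).T@(s['tcp_pos']-G0)).round(4),'roterr',R.from_matrix(R.from_quat(s['eef_rot']).as_matrix().T@Rt(phi)).as_rotvec().round(3),'q',s['joint_pos'].round(2),'Mz',(ZG@s['moment']).round(2),s['grip_width'])
if __name__=='__main__':
    import sys
    f(float(sys.argv[1])-np.pi if len(sys.argv)>1 else .95-np.pi)
E
python3 f.py
```

```text
9.6 axial F 6.07 F [-5.5  0.4  3.8] off [ 0.0004 -0.0001  0.0347] roterr [-0.001 -0.003  0.003] q [ 0.54  0.55 -1.13  2.43  1.96  0.59  0.26] Mz -0.45 0.012930414231245099
```

Request:
apply_moves(
  plan=[
    {"linear":[0,0,0.01],"turn":[0,0,0]},
    {"linear":[0,0,0.015],"turn":[0,0,0]},
    {"linear":[0,0,0.015],"turn":[0,0,0]},
  ],
)

```text
clock: 9.9
tcp_pos: [0.5111, 0.1048, 0.2125]
eef_rot: [0.32, 0.899, 0.171, 0.246]
force: [-5.8, 0.3, 4.6]
grip_width: 0.0128
```

```bash
python3 f.py
```

```text
9.9 axial F 6.89 F [-5.8  0.3  4.6] off [ 0.0004 -0.0001  0.037 ] roterr [-0.001 -0.002  0.003] q [ 0.53  0.56 -1.13  2.43  1.97  0.6   0.26] Mz -0.46 0.012847889468066047
```

Request:
apply_moves(
  plan=[
    {"linear":[0,0,0.01],"turn":[0,0,0]},
    {"linear":[0,0,0.01],"turn":[0,0,0]},
  ],
)

```text
clock: 10.1
tcp_pos: [0.5122, 0.1051, 0.2109]
eef_rot: [0.32, 0.899, 0.171, 0.246]
force: [-6.4, 0.1, 5.1]
grip_width: 0.0128
```

```bash
python3 f.py
```

```text
10.1 axial F 7.72 F [-6.4  0.1  5.1] off [ 0.0004 -0.0001  0.039 ] roterr [-0.001 -0.002  0.003] q [ 0.53  0.57 -1.12  2.43  1.97  0.61  0.26] Mz -0.49 0.012840274485043093
```

Request:
apply_moves(
  plan=[
    {"linear":[0,0,0.01],"turn":[0,0,0]},
    {"linear":[0,0,0.01],"turn":[0,0,0]},
  ],
)

```text
clock: 10.3
tcp_pos: [0.5132, 0.1054, 0.2092]
eef_rot: [0.32, 0.899, 0.171, 0.246]
force: [-6.3, -0.5, 5.5]
grip_width: 0.0133
```

Request:
apply_moves(
  plan=[
    {"linear":[0,0,0.01],"turn":[0,0,0]},
    {"linear":[0,0,0.01],"turn":[0,0,0]},
  ],
)

```text
clock: 10.5
tcp_pos: [0.5144, 0.1057, 0.2076]
eef_rot: [0.32, 0.899, 0.171, 0.246]
force: [-6.0, 0.7, 5.4]
grip_width: 0.0129
```

Request:
apply_moves(
  plan=[
    {"linear":[0,0,0.01],"turn":[0,0,0]},
    {"linear":[0,0,0.01],"turn":[0,0,0]},
  ],
)

```text
clock: 10.7
tcp_pos: [0.5155, 0.1059, 0.206]
eef_rot: [0.32, 0.899, 0.171, 0.246]
force: [-4.8, -0.6, 5.8]
grip_width: 0.013
```

```bash
python3 f.py
```

```text
10.7 axial F 7.51 F [-4.8 -0.6  5.8] off [ 0.0004 -0.0001  0.0449] roterr [-0.001 -0.002  0.004] q [ 0.52  0.59 -1.12  2.43  1.98  0.62  0.25] Mz -0.49 0.012958202370999199
```

Request:
apply_moves(
  plan=[
    {"linear":[0,0,0.01],"turn":[0,0,0]},
    {"linear":[0,0,0.01],"turn":[0,0,0]},
  ],
)

```text
clock: 10.9
tcp_pos: [0.516, 0.1062, 0.205]
eef_rot: [0.319, 0.899, 0.17, 0.247]
force: [-14.2, -3.7, 17.4]
grip_width: 0.0133
```

```bash
python3 f.py
```

```text
10.9 axial F 22.67 F [-14.2  -3.7  17.4] off [ 0.0005 -0.0001  0.0461] roterr [-0.001 -0.001  0.005] q [ 0.52  0.59 -1.12  2.43  1.99  0.63  0.25] Mz -0.55 0.013335752757764238
```

Axial force jumped from 7.5 to 22.7 N at about 35 mm, so the probe has bottomed. I'll ease off 0.7 mm and check the turn with the kinematic model.

Run:
```python
from plan import *
s=env.state();plan(-.0455,.95+1.18-np.pi,8)
```

```text
[ 0.52  0.59 -1.12  2.43  1.99  0.63  0.25] [0.51604722 0.10621092 0.20501701] [-14.2  -3.7  17.4]
now off [ 0.0001 -0.0005  0.0461] roterr [-1.000e-03 -0.000e+00  1.185e+00]
pred err 4.292173045407062e-07 [ 0.57  0.65 -1.23  2.43  1.93  0.71 -0.87]
[-0.     0.    -0.    -0.    -0.     0.074]
[-0.001  0.    -0.001 -0.    -0.     0.148]
[-0.001  0.    -0.001 -0.    -0.     0.222]
[-0.001  0.    -0.002 -0.    -0.     0.296]
[-0.002  0.    -0.002 -0.    -0.     0.37 ]
[-0.002  0.    -0.002 -0.    -0.     0.444]
[-0.002  0.    -0.003 -0.001 -0.     0.519]
[-0.002  0.001 -0.003 -0.001 -0.     0.593]
```

Request:
apply_moves(
  plan=[
    {"linear":[0,0,-0.003],"turn":[0,0,0.04]},
    {"linear":[0,0,-0.003],"turn":[0,0,0.08]},
    {"linear":[-0.001,0,-0.003],"turn":[0,0,0.12]},
    {"linear":[-0.001,0,-0.003],"turn":[0,0,0.16]},
    {"linear":[-0.001,0,-0.003],"turn":[0,0,0.2]},
    {"linear":[-0.001,0,-0.003],"turn":[0,0,0.24]},
    {"linear":[-0.001,0,-0.003],"turn":[0,0,0.28]},
    {"linear":[-0.001,0,-0.003],"turn":[0,0,0.28]},
  ],
)

```text
clock: 11.7
tcp_pos: [0.5156, 0.1064, 0.2049]
eef_rot: [0.555, 0.776, 0.232, 0.189]
force: [-8.6, -0.7, 7.5]
grip_width: 0.0131
```

```bash
python3 f.py 1.51
```

```text
11.7 axial F 11.06 F [-8.6 -0.7  7.5] off [ 0.0007 -0.0007  0.046 ] roterr [-0.002 -0.002  0.004] q [ 0.55  0.63 -1.19  2.43  1.95  0.68 -0.27] Mz 0.09 0.013135356128071247
```

Request:
apply_moves(
  plan=[
    {"linear":[0,0,0],"turn":[0,0,0.04]},
    {"linear":[0,0,0],"turn":[0,0,0.08]},
    {"linear":[0,0,0],"turn":[0,0,0.12]},
    {"linear":[-0.001,0,0],"turn":[0,0,0.16]},
    {"linear":[-0.001,0,0],"turn":[0,0,0.2]},
    {"linear":[-0.001,0,0],"turn":[0,0,0.24]},
    {"linear":[-0.001,0,0],"turn":[0,0,0.27]},
    {"linear":[-0.001,0,0],"turn":[0,0,0.3]},
    {"linear":[-0.001,0,0],"turn":[0,0,0.3]},
  ],
)

```text
clock: 12.6
tcp_pos: [0.5156, 0.107, 0.2051]
eef_rot: [0.759, 0.578, 0.278, 0.111]
force: [-8.6, 0.4, 7.3]
grip_width: 0.0125
```

```bash
python3 f.py 2.11
python3 - <<'E'
from look import look
look('w7',2.11,-.035)
E
```

```text
12.6 axial F 10.66 F [-8.6  0.4  7.3] off [ 0.0008 -0.0011  0.0459] roterr [-0.004 -0.002  0.006] q [ 0.57  0.64 -1.22  2.43  1.93  0.7  -0.85] Mz 0.07 0.01246060005452913
```

View pics/w7.png

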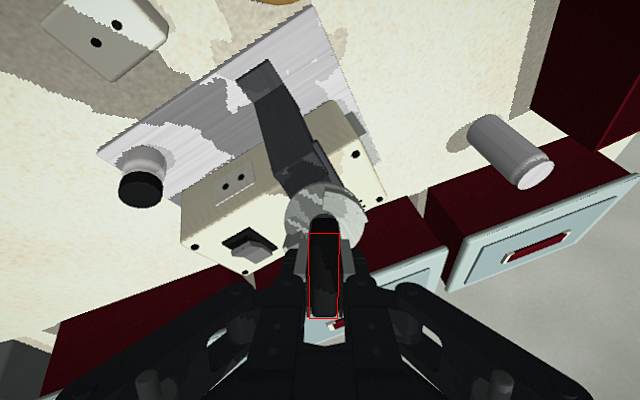

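Request:
apply_moves(
  plan=[
    {"linear":[-0.004,0,0],"turn":[0,0,0.02]},
    {"linear":[-0.004,0,0],"turn":[0,0,0.035]},
    {"linear":[-0.004,0,0],"turn":[0,0,0.035]},
  ],
)

```text
clock: 12.95
tcp_pos: [0.5156, 0.107, 0.2051]
eef_rot: [0.778, 0.551, 0.282, 0.101]
force: [-7.5, 2.4, 6.6]
grip_width: 0.013
```

```bash
python3 f.py 2.18
```

```text
12.95 axial F 9.22 F [-7.5  2.4  6.6] off [ 0.0007 -0.0011  0.0459] roterr [-0.004 -0.003  0.007] q [ 0.57  0.64 -1.22  2.43  1.93  0.7  -0.92] Mz 0.06 0.012961244747457967
```

Request:
apply_moves(
  plan=[
    {"linear":[0,0,-0.01],"turn":[0,0,-0.01]},
    {"linear":[0,0,-0.02],"turn":[0,0,-0.03]},
    {"linear":[0,0,-0.03],"turn":[0,0,-0.05]},
    {"linear":[0,0,-0.035],"turn":[0,0,-0.07]},
    {"linear":[0,0,-0.035],"turn":[0,0,-0.07]},
  ],
)

```text
clock: 13.45
tcp_pos: [0.5116, 0.1058, 0.2108]
eef_rot: [0.738, 0.605, 0.274, 0.121]
force: [-6.2, 3.4, 4.8]
grip_width: 0.0131
```

```bash
python3 f.py 2.04
```

```text
13.45 axial F 6.81 F [-6.2  3.4  4.8] off [ 0.0007 -0.0011  0.0388] roterr [-0.004 -0.003  0.008] q [ 0.57  0.61 -1.2   2.43  1.93  0.66 -0.79] Mz 0.01 0.013069211869835373
```

Request:
apply_moves(
  plan=[
    {"linear":[0,0,-0.006],"turn":[0,0,0]},
    {"linear":[0,0,-0.012],"turn":[0,0,0]},
    {"linear":[0,0,-0.012],"turn":[0,0,0]},
  ],
)

```text
clock: 13.75
tcp_pos: [0.5105, 0.1055, 0.2126]
eef_rot: [0.738, 0.605, 0.274, 0.121]
force: [-4.1, 3.8, 1.1]
grip_width: 0.0127
```

```bash
python3 f.py 2.04
```

```text
13.75 axial F 2.58 F [-4.1  3.8  1.1] off [ 0.0007 -0.001   0.0367] roterr [-0.004 -0.004  0.007] q [ 0.57  0.6  -1.2   2.43  1.93  0.65 -0.78] Mz 0.09 0.012668495273751522
```

Axial force dropped to 2.6 N after a 9.2 mm rise, so the pin is seated in the notch. Releasing.

Request:
apply_moves(
  jaw=-1,
  plan=[
    {"linear":[0,0,0],"turn":[0,0,0]},
    {"linear":[0,0,0],"turn":[0,0,0]},
    {"linear":[0,0,0],"turn":[0,0,0]},
    {"linear":[0,0,0],"turn":[0,0,0]},
    {"linear":[0,0,0],"turn":[0,0,0]},
    {"linear":[0,0,0],"turn":[0,0,0]},
    {"linear":[0,0,0],"turn":[0,0,0]},
    {"linear":[0,0,0],"turn":[0,0,0]},
  ],
)

```text
clock: 14.55
tcp_pos: [0.5115, 0.1034, 0.2125]
eef_rot: [0.74, 0.603, 0.274, 0.122]
force: [0.1, 0.1, 0.8]
grip_width: 0.0854
```

```bash
python3 f.py 2.04
python3 - <<'E'
from look import look
look('w8',1.97,-.026)
E
```

```text
14.55 axial F 0.65 F [0.1 0.1 0.8] off [-0.0012  0.0003  0.037 ] roterr [-0.002  0.     0.003] q [ 0.57  0.6  -1.2   2.43  1.93  0.65 -0.79] Mz -0.02 0.08542158301828341
```

View pics/w8.png

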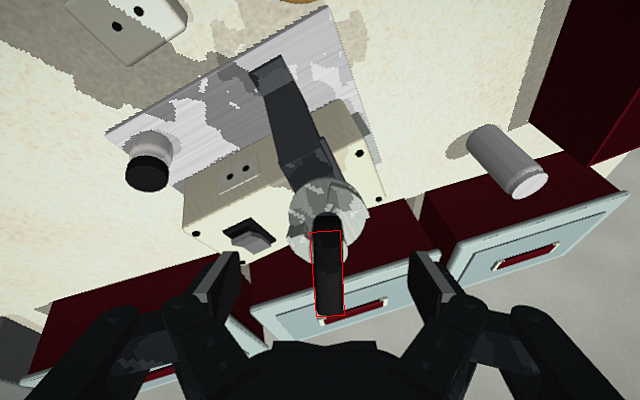

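```bash
cat >> plan.py <<'E'
RP=G0+Rz@np.array([.113,-.105,-.137])
def Rdown(a): # tool x at angle a from rig x, pointing down
    x=Rz@np.array([np.cos(a),np.sin(a),0]); z=np.array([0,0,-1.]); return np.c_[x,np.cross(z,x),z]
def seg(s,q,a,b,n):
    pa,Ra=a;pb,Rb=b;ra=R.from_matrix(Ra);rv=(ra.inv()*R.from_matrix(Rb)).as_rotvec()
    poses=[(pa+(pb-pa)*t,(ra*R.from_rotvec(rv*t)).as_matrix()) for t in np.linspace(1/n,1,n)]
    Q,e=follow(q,poses);print('rot',np.degrees(np.linalg.norm(rv)).round(),'dist',np.linalg.norm(pb-pa).round(3),'err',round(e,4),'q',Q[-1].round(2))
    return poses,Q[-1]
E
python3 - <<'E'
from plan import *
s=env.state();q=s['joint_pos'];R0=R.from_quat(s['eef_rot']).as_matrix();p=s['tcp_pos']
print('RP',RP,'camdir',-R0[:,1])
_,q1=seg(s,q,(p,R0),(p+.08*ZG,R0),5)
for a in(0,np.pi/2,np.pi,-np.pi/2):
    print(a);_,q2=seg(s,q1,(p+.08*ZG,R0),(RP+[0,0,.12],Rdown(a)),20)
    seg(s,q2,(RP+[0,0,.12],Rdown(a)),(RP,Rdown(a)),8)
E
```

```text
RP [0.62729057 0.02704715 0.106     ] camdir [-0.8243416   0.243653   -0.51097372]
rot 0.0 dist 0.08 err 0.0 q [ 0.76  0.29 -1.23  2.43  1.65  0.34 -0.55]
0
rot 71.0 dist 0.18 err 0.0 q [ 0.46  0.78 -1.    1.57  0.7   1.18 -0.42]
rot 0.0 dist 0.12 err 0.0 q [ 0.41  0.91 -0.9   1.67  0.84  0.98 -0.53]
1.5707963267948966
rot 44.0 dist 0.18 err 0.0 q [ 0.51  0.86 -1.16  1.57  0.81  1.27  1.06]
rot 0.0 dist 0.12 err 0.0 q [ 0.48  0.99 -1.06  1.67  0.96  1.09  0.95]
3.141592653589793
rot 120.0 dist 0.18 err 0.0 q [ 0.53  0.89 -1.22  1.57  0.86  1.3   2.59]
rot 0.0 dist 0.12 err 0.0 q [ 0.5   1.02 -1.12  1.67  1.01  1.14  2.49]
-1.5707963267948966
rot 155.0 dist 0.18 err 0.0 q [ 0.37  0.72 -0.81  1.57  0.56  1.1  -1.88]
rot 0.0 dist 0.12 err 0.0 q [ 0.32  0.85 -0.72  1.68  0.69  0.89 -1.99]
```

Request:
apply_moves(
  plan=[
    {"linear":[0,0,-0.05],"turn":[0,0,0]},
    {"linear":[0,0,-0.15],"turn":[0,0,0]},
    {"linear":[0,0,-0.25],"turn":[0,0,0]},
    {"linear":[0,0,-0.35],"turn":[0,0,0]},
    {"linear":[0,0,-0.4],"turn":[0,0,0]},
    {"linear":[0,0,-0.4],"turn":[0,0,0]},
  ],
)

```text
clock: 15.2
tcp_pos: [0.4673, 0.0909, 0.2793]
eef_rot: [0.739, 0.602, 0.274, 0.124]
force: [0.2, -0.4, -0.7]
grip_width: 0.0852
```

```bash
python3 f.py 2.04
python3 - <<'E'
from plan import *; from look import look
look('w9',1.97,-.026)
s=env.state();R0=R.from_quat(s['eef_rot']).as_matrix();p=s['tcp_pos']
T=RP+Rz@[.003,0,0]+[0,0,.13]
ps,q2=seg(s,s['joint_pos'],(p,R0),(T,Rdown(np.pi/2)),6)
for a,b in ps:print(a.round(3),rel(a,b,s))
E
```

```text
15.2 axial F -0.61 F [ 0.2 -0.4 -0.7] off [-0.0014  0.0012 -0.044 ] roterr [0.001 0.002 0.004] q [ 0.74  0.28 -1.2   2.44  1.67  0.32 -0.56] Mz -0.03 0.08521938386876501
rot 44.0 dist 0.18 err 0.0 q [ 0.51  0.85 -1.16  1.55  0.8   1.28  1.07]
[0.495 0.08  0.272] [-0.043  0.106  0.097  0.05  -0.012 -0.038]
[0.522 0.07  0.264] [-0.085  0.212  0.193  0.1   -0.023 -0.075]
[0.549 0.059 0.257] [-0.128  0.318  0.29   0.15  -0.035 -0.113]
[0.576 0.049 0.25 ] [-0.171  0.424  0.386  0.2   -0.047 -0.151]
[0.603 0.038 0.243] [-0.213  0.531  0.483  0.25  -0.058 -0.188]
[0.63  0.028 0.236] [-0.256  0.637  0.579  0.3   -0.07  -0.226]
```

View pics/w9.png

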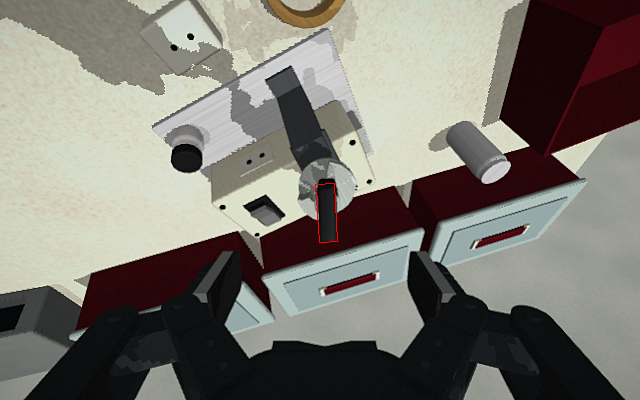

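The bar stays caught, matching the predicted box at (327,212). Next I'll arc over to the rocker.

Run:
```python
from plan import *
s=env.state();R0=R.from_quat(s['eef_rot']).as_matrix();p=s['tcp_pos']
T=RP+Rz@[.003,0,0]+[0,0,.13]
r0=R.from_matrix(R0);rv=(r0.inv()*R.from_matrix(Rdown(np.pi/2))).as_rotvec()
q=s['joint_pos']
for t in np.linspace(1/8,1,8):
    P=p+(T-p)*t+[0,0,.09*np.sin(np.pi*t)**.7 if t<1 else 0];M=(r0*R.from_rotvec(rv*t)).as_matrix()
    Q,e=follow(q,[(P,M)]);q=Q[-1];print(P.round(3),round(e,4),rel(P,M,s))
print(q.round(2))
```

```text
[0.488 0.083 0.319] 0.0 [ 0.027  0.197 -0.116  0.037 -0.009 -0.028]
[0.508 0.075 0.339] 0.0 [ 0.026  0.34  -0.145  0.075 -0.018 -0.056]
[0.529 0.067 0.348] 0.0 [ 0.013  0.457 -0.132  0.112 -0.026 -0.085]
[0.549 0.059 0.347] 0.0 [-0.013  0.549 -0.079  0.15  -0.035 -0.113]
[0.569 0.051 0.337] 0.0 [-0.051  0.616  0.013  0.187 -0.044 -0.141]
[0.59  0.044 0.317] 0.0 [-0.102  0.659  0.145  0.225 -0.053 -0.169]
[0.61  0.036 0.287] 0.0 [-0.165  0.675  0.318  0.262 -0.061 -0.198]
[0.63  0.028 0.236] 0.0 [-0.256  0.637  0.579  0.3   -0.07  -0.226]
[ 0.46  0.78 -1.01  1.55  0.69  1.2   1.15]
```

Request:
apply_moves(
  jaw=-1,
  plan=[
    {"linear":[0.027,0.197,-0.116],"turn":[0.037,-0.009,-0.028]},
    {"linear":[0.026,0.34,-0.145],"turn":[0.075,-0.018,-0.056]},
    {"linear":[0.013,0.457,-0.132],"turn":[0.112,-0.026,-0.085]},
    {"linear":[-0.013,0.549,-0.079],"turn":[0.15,-0.035,-0.113]},
    {"linear":[-0.051,0.616,0.013],"turn":[0.187,-0.044,-0.141]},
    {"linear":[-0.102,0.659,0.145],"turn":[0.225,-0.053,-0.169]},
    {"linear":[-0.165,0.675,0.318],"turn":[0.262,-0.061,-0.198]},
    {"linear":[-0.165,0.675,0.318],"turn":[0.262,-0.061,-0.198]},
    {"linear":[-0.256,0.637,0.579],"turn":[0.3,-0.07,-0.226]},
    {"linear":[-0.256,0.637,0.579],"turn":[0.3,-0.07,-0.226]},
    {"linear":[-0.256,0.637,0.579],"turn":[0.3,-0.07,-0.226]},
  ],
)

```text
clock: 16.35
tcp_pos: [0.6289, 0.0293, 0.2299]
eef_rot: [0.608, 0.794, -0.002, -0.005]
force: [-0.3, 0.2, 0.1]
grip_width: 0.0855
```

Request:
apply_moves(
  jaw=1,
  plan=[
    {"linear":[0,0,0],"turn":[0,0,0]},
    {"linear":[0,0,0],"turn":[0,0,0]},
    {"linear":[0,0,0],"turn":[0,0,0]},
    {"linear":[0,0,0],"turn":[0,0,0]},
    {"linear":[0,0,0],"turn":[0,0,0]},
    {"linear":[0,0,0],"turn":[0,0,0]},
    {"linear":[0,0,0],"turn":[0,0,0]},
    {"linear":[0,0,0],"turn":[0,0,0]},
  ],
)

```text
clock: 17.15
tcp_pos: [0.6299, 0.0286, 0.235]
eef_rot: [0.608, 0.794, 0.0, -0.002]
force: [0.4, -0.1, -0.2]
grip_width: -0.0001
```

Run:
```python
from plan import *
s=env.state();print(s['tcp_pos'],s['grip_width'],s['joint_pos'].round(2))
T=RP+Rz@[.003,0,0]
for h in(.03,.008,0,-.0055):print(h,rel(T+[0,0,h],Rdown(np.pi/2),s))
for n in('wrist','scene','side'):
    M=env.camera_model(n);im=np.ascontiguousarray(env.get_image(n)[:,:,::-1])
    cv2.drawMarker(im,tuple(int(v) for v in proj(M,RP)[0]),(0,0,255),0,8)
    if n!='wrist':
        a=im[150:300,280:410] if n=='scene' else im[175:305,220:380]
        im=cv2.resize(a,None,fx=4,fy=4,interpolation=cv2.INTER_CUBIC)
    cv2.imwrite(f'pics/{n}10.png',im)
```

```text
[0.62989186 0.02863432 0.23503551] -5.349384773407241e-05 [ 0.49  0.82 -1.09  1.55  0.75  1.24  1.11]
0.03 [-0.006  0.001  0.495 -0.001 -0.001  0.001]
0.008 [-0.006  0.001  0.605 -0.001 -0.001  0.001]
0 [-0.006  0.001  0.645 -0.001 -0.001  0.001]
-0.0055 [-0.006  0.002  0.673 -0.001 -0.001  0.001]
```

View pics/wrist10.png

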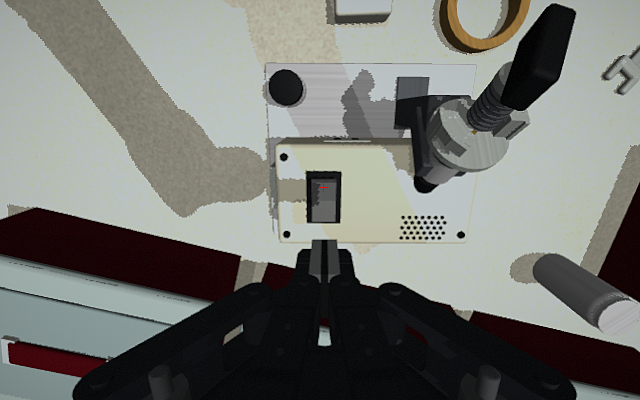

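View pics/side10.png

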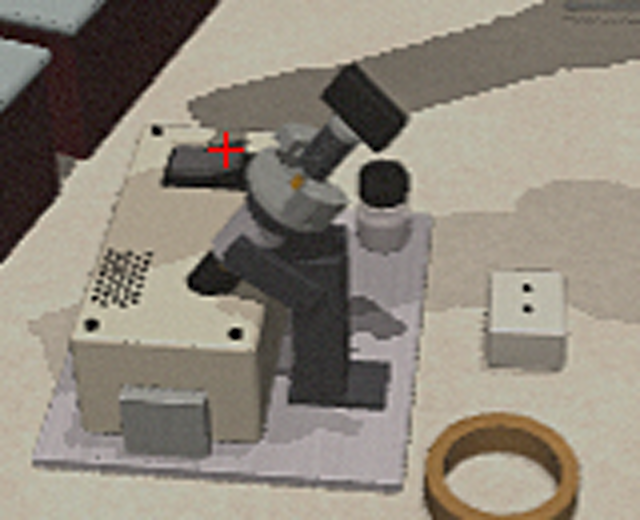

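The marker falls on the raised half of the rocker at (323,187). The probe is holding at its pressed depth with the handle turned. I'll descend onto the rocker.

Request:
apply_moves(
  plan=[
    {"linear":[-0.006,0,0.15],"turn":[0,0,0]},
    {"linear":[-0.006,0,0.3],"turn":[0,0,0]},
    {"linear":[-0.006,0,0.45],"turn":[0,0,0]},
    {"linear":[-0.006,0,0.55],"turn":[0,0,0]},
    {"linear":[-0.006,0.001,0.6],"turn":[0,0,0]},
    {"linear":[-0.006,0.001,0.6],"turn":[0,0,0]},
  ],
)

```text
clock: 17.9
tcp_pos: [0.6297, 0.0278, 0.114]
eef_rot: [0.608, 0.794, -0.0, -0.002]
force: [0.4, -0.8, 0.9]
grip_width: -0.0001
```

Request:
apply_moves(
  plan=[
    {"linear":[0,0,0.02],"turn":[0,0,0]},
    {"linear":[0,0,0.04],"turn":[0,0,0]},
    {"linear":[0,0,0.06],"turn":[0,0,0]},
    {"linear":[0,0,0.06],"turn":[0,0,0]},
  ],
)

```text
clock: 18.3
tcp_pos: [0.6303, 0.0279, 0.1033]
eef_rot: [0.608, 0.794, 0.0, -0.001]
force: [-0.3, 0.6, 0.3]
grip_width: -0.0002
```

Run:
```python
from plan import *
from look import *
s=env.state();print(s['tcp_pos'],s['tcp_pos']-RP,s['force'].round(1))
look('w11',1.97,-.026)
```

```text
[0.63032121 0.02791428 0.10328636] [ 0.00303065  0.00086713 -0.00271364] [-0.3  0.6  0.3]
```

View pics/w11.png

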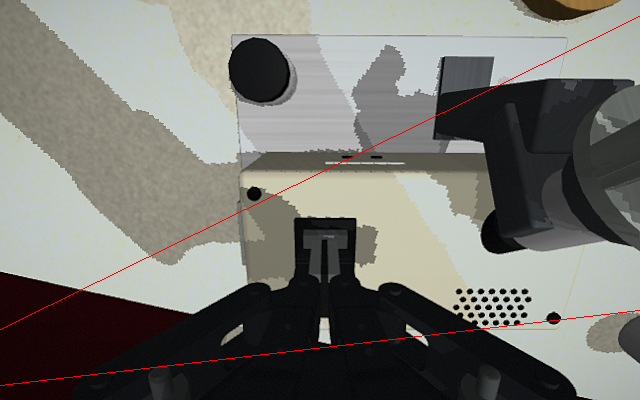

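The fingers are inside the bezel at about (325,250), over the raised half. Pressing further in small steps.

Request:
apply_moves(
  plan=[
    {"linear":[0,0,0.008],"turn":[0,0,0]},
    {"linear":[0,0,0.014],"turn":[0,0,0]},
    {"linear":[0,0,0.014],"turn":[0,0,0]},
    {"linear":[0,0,0.014],"turn":[0,0,0]},
  ],
)

```text
clock: 18.75
tcp_pos: [0.63, 0.0278, 0.1011]
eef_rot: [0.608, 0.794, -0.0, -0.001]
force: [-2.1, -1.1, 6.6]
grip_width: -0.0003
```

Request:
apply_moves(
  plan=[
    {"linear":[0,0,0.004],"turn":[0,0,0]},
    {"linear":[0,0,0.008],"turn":[0,0,0]},
    {"linear":[0,0,0.008],"turn":[0,0,0]},
  ],
)

```text
clock: 19.05
tcp_pos: [0.63, 0.0278, 0.101]
eef_rot: [0.608, 0.794, -0.0, -0.001]
force: [-5.2, -1.7, 15.9]
grip_width: 0.0004
```

There is a firm stop at z = 0.101 (16 N), so the rocker is fully down. Retreating to check.

Request:
apply_moves(
  plan=[
    {"linear":[0,0,-0.05],"turn":[0,0,0]},
    {"linear":[0,0,-0.2],"turn":[0,0,0]},
    {"linear":[0,0,-0.4],"turn":[0,0,0]},
    {"linear":[0,0,-0.6],"turn":[0,0,0]},
    {"linear":[0,0,-0.75],"turn":[0,0,0]},
    {"linear":[0,0,-0.75],"turn":[0,0,0]},
  ],
)

```text
clock: 19.65
tcp_pos: [0.6329, 0.0291, 0.2536]
eef_rot: [0.608, 0.794, 0.003, 0.001]
force: [0.2, 1.0, 0.4]
grip_width: -0.0
```

Run:
```python
from look import *
print(env.state()['force'].round(1))
a=env.get_image('wrist')[:,:,::-1];cv2.imwrite('pics/w12.png',a)
b=env.get_image('side')[150:310,220:400,::-1];cv2.imwrite('pics/side12.png',cv2.resize(b,None,fx=4,fy=3.7,interpolation=cv2.INTER_CUBIC))
```

```text
[0.2 1.  0.4]
```

View pics/w12.png

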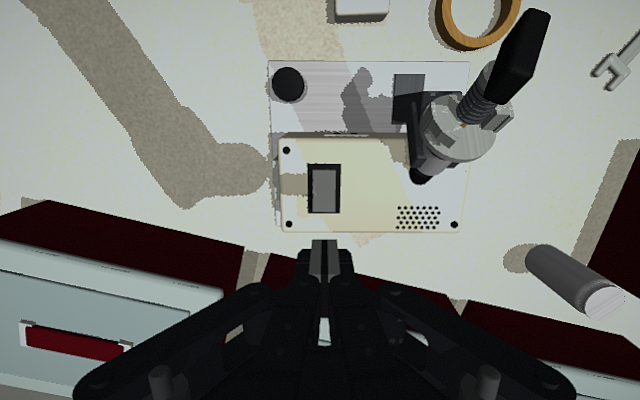

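View pics/side12.png

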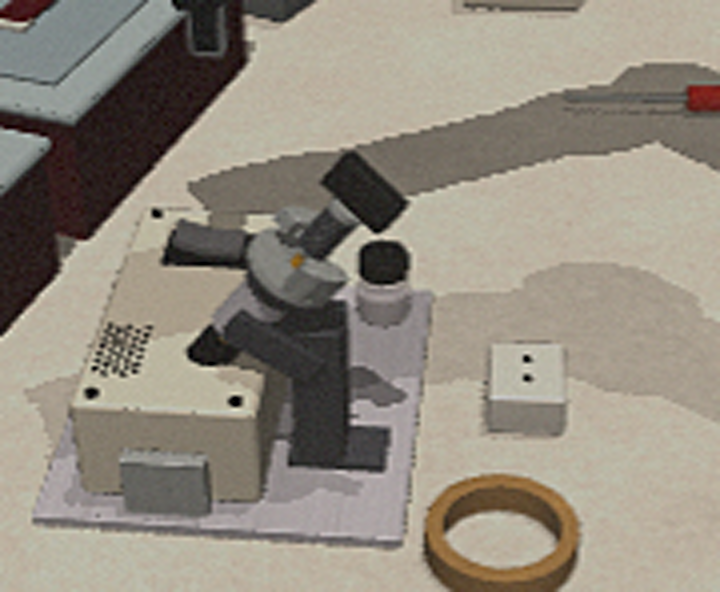

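The rocker at (323,188) has changed state: its front half is now level, and in the side view the other half is raised. The probe is still caught, the jar, adapter and tape core have not moved, and the robot is clear. I'll hand the job in.

```bash
python3 -c "
from bench import env
print(env.finish_job())"
```

```text
the job is handed in; nothing more can be done
None
```

The probe is latched in its notch and the converter is switched on; I handed the job in at about 20 s of the 48 s allowed. No verdict was reported.

- **Probe:** I gripped the bar handle and pushed until it bottomed at about 35 mm, where the axial force read 23 N. I turned it about 1.22 rad clockwise, without clearly feeling the end stop. It rose about 9 mm into the notch. After I let go, the camera showed it staying about 26 mm in with the handle turned about 1.0 rad.
- **Rocker:** I pressed the raised half with closed fingers to a firm stop at z = 0.101 m, with 16 N at the end. The last pictures show the front half level and the other half raised.
- **Last checks:** The last side picture shows the probe still caught and the jar, adapter and tape core where they were. The other bystanders were not checked in detail, but the arm did not go near them. The tool is clear, with force readings near zero.
- **Disagreements:** The rig plate appeared to sit about 20 mm off the rig origin, so I located the handle directly from the pictures and worked out the rocker from its position. My first approach to the handle ran into a joint limit, so I went in again with the arm folded differently.

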